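Switch off the vial feeder and empty the flip-top tin into its tray

TASK

Load the vial feeder on the desk: first set the toggle switch on its front to the middle (off) position, then take the flip-top tin by its handle and turn it upside down low over the feeder's open tray, so that its lid swings open and all three vials drop into the tray. Then stand the empty tin back in the middle of its round cork mat, upright with its lid shut, let go, and leave the switch at off. Do not shift or tip the mug, the jar or the jug.

Things in the scene. Friction and masses are not known exactly. Their poses are not given: they have to be found in the camera images.
- feeder: vial feeder, fixed to the desk: grey housing with an open rectangular aluminium tray on top. Origin at desk height under the middle of the tray; the x axis points away from the switch, z up. Tray 220 (x) x 200 (y) mm outside, wall 4 mm, floor at 46 mm and rim at 87 mm over the desk. A grey switch pod, 64 x 80 mm and 37 mm high, stands at the tray's -x side, centred 142 mm from the origin
- tray_floor (a point): centre of the tray's inner floor, 46 mm over the desk; axes as the feeder
- toggle_pivot (a point): pivot of the toggle switch, on top of the pod at x = -142 mm of the feeder, 38 mm over the desk; axes as the feeder
- toggle (a joint): angle of the feeder's three-position toggle (rad): 0 = upright = off in the middle; positive leans to the feeder's +y (forward), negative to -y (reverse); stops at +-0.6; it starts leaning to +y. A lever 60 mm long from its pivot with a black knob 10 to 15 mm thick on its top 30 mm, swinging about an axis along the feeder's x; about 1.2 N at the knob moves it, and friction holds it wherever it is left
- tin: loose flip-top aluminium tin with a grey stem handle, about 160 to 260 g with its lid, and 60 g more for the three vials inside. Origin at the centre of the underside of the box, z up. Box 104 (x) x 76 (y) x 42 mm (z), wall 3 mm, lid closing it 3 mm thick with a thumb tab that sticks out 8 mm at the -y side. The handle runs along -x from the box, from x = -52 to -140 mm, 20 mm wide (y), from z = 14 to 40 mm. The tin stands level on the cork mat, 4 mm over the desk
- tin_grip (a point): middle of the tin's handle, at x = -100 mm, z = 27 mm of the tin; axes as the tin
- tin_mouth (a point): centre of the tin's mouth (box rim), at z = 42 mm of the tin; axes as the tin
- lid (a joint): opening of the tin's lid (rad): 0 shut, up to 1.4 fully open. Its hinge runs along the tin's x on the +y rim. It has no catch and swings freely under gravity: it stays shut while the tin is upright, falls open when the tin is turned over and falls shut again when the tin is upright
- mat: round cork mat, fixed, 150 mm across and 4 mm thick; origin at its centre at desk height. The tin starts on it and goes back on it
- sample_a: capped cylindrical sample vial, 27 mm thick, 62 mm long, 20 g, lying in the tin; origin at the centre of its foot, z along it to the cap
- sample_b: second vial, same size, lying in the middle of the tin
- sample_c: third vial, same size, lying in the tin
- mug: mug, 81 mm across and 101 mm high, with its handle 113 mm long, standing behind the tin; origin under its middle. A bystander
- jar: squat screw-cap jar, 62 mm across, 82 mm high, standing beside the tin at its -y side; origin under its middle. A bystander
- jug: large jug, 125 x 111 mm and 272 mm high, standing farther back in the middle of the desk; origin under its middle. A bystander
Mind the look-alikes: they are no part of the job. There is more than one size of the mat; the job needs the middle-sized.

How it is judged:
On the way, in this order (a step that is already met when the one before it is completed fails the run):
1. the toggle stands at off, within 0.1 rad of upright (value of joint toggle between -0.1 and 0.1 rad), for 0.2 s.
2. the tin is turned over (tilted by more than 1.85 rad) above the tray with its lid fallen open by more than 0.2 rad (angle between tin's own z axis and vertical above 1.85 rad and value of joint lid above 0.2 rad and horizontal distance between tin_mouth and tray_floor below 0.11 m), for 0.1 s.
At the end, for the whole second after the job is handed in: All three vials rest in the feeder's tray, the toggle is within 0.1 rad of its middle (off), and the tin stands upright on the cork mat, within 35 mm of its centre, with the lid shut (under 0.12 rad); everything is at rest and released (all of step 1 and x of sample_a in the frame of tray_floor between -0.11 and 0.11 m and y of sample_a in the frame of tray_floor between -0.1 and 0.1 m and x of sample_b in the frame of tray_floor between -0.11 and 0.11 m and y of sample_b in the frame of tray_floor between -0.1 and 0.1 m and x of sample_c in the frame of tray_floor between -0.11 and 0.11 m and y of sample_c in the frame of tray_floor between -0.1 and 0.1 m and z of sample_a in the frame of tray_floor between -0.01 and 0.08 m and z of sample_b in the frame of tray_floor between -0.01 and 0.08 m and z of sample_c in the frame of tray_floor between -0.01 and 0.08 m and linear speed of each of sample_a, sample_b, sample_c below 0.05 m/s and horizontal distance between tin and mat below 0.035 m and angle between tin's own z axis and vertical below 0.08 rad and height (world z) of tin below 0.01 m and linear speed of tin below 0.02 m/s and value of joint lid below 0.12 rad); the robot touches nothing.
It fails at once if the mug is shifted by more than 30 mm or tipped (distance of mug from where it was at the start of the episode above 0.03 m or angle between mug's own z axis and vertical above 0.4 rad).
It fails at once if the jar is shifted by more than 30 mm or tipped (distance of jar from where it was at the start of the episode above 0.03 m or angle between jar's own z axis and vertical above 0.4 rad).
It fails at once if the jug is shifted by more than 30 mm or tipped (distance of jug from where it was at the start of the episode above 0.03 m or angle between jug's own z axis and vertical above 0.4 rad).
It fails at once if a vial falls faster than 2.2 m/s (dropped from more than about 25 cm) (linear speed of any of sample_a, sample_b, sample_c above 2.2 m/s).
It also fails if it takes over 72 s, if anything falls off the work surface, if the arm or the gripper's body presses on something with over 40 N, if the wrist force passes 120 N, or if a joint passes its speed limit or range.

ROBOT

A 6-joint arm with a two-finger parallel gripper is mounted at the origin on a cart in front of the work surface, level with it; the furniture and walls round the work are solid. World frame = base frame: x ahead of the robot, y to its left, z up, the work surface at z = 0. Lengths are in m, angles in rad, forces in N, time in s.
With the tool pointing down it reaches from about 0.4 to 0.825 m from the base axis. Payload 7 kg.
Tool frame: the origin (TCP) lies midway between the tips of the shut fingers; the grasp point (between the pads) lies 19 mm behind it; z points along the fingers, x is the direction in which the jaws open and shut, and the axes are right-handed (so a half turn about z gives the same grasp; the last joint's range is limited). The gripper opens to 88 mm and grips with 3 to 60 N. Pads are 19 mm wide; open, the fingers measure 130 mm over their backs; the gripper's body (78 mm by 193 mm) begins 47 mm behind the grasp point.
Start: joints at [1.443, 0.359, 0.012, 0, -1.224, -0.288], TCP at [0.273, 0.617, 0.196] pointing down, gripper open.
Joint ranges: [-3.07, 3.07], [-1.43, 2.12], [-1.02, 1.25], [-3.03, 1.67], [-3.05, -0], [-3.03, 3.03]. Speed limits (rad/s): [2.39, 2.39, 3.01, 3.14, 3.14, 3.14].

INTERFACE

Orientations are given as [roll, pitch, yaw] about the fixed x, y, z axes, in that order (R = Rz(yaw) Ry(pitch) Rx(roll)).
In Python, from station import status, eyes, workorder gives the robot as it stands.
- The arm moves only by the shell command python3 -m jog 'ROWS' [OPENING] [FORCE]. ROWS is JSON, a list of rows, each a list of 6 numbers: the shift along the world's x, y, z in mm, then the turn, a rotation vector about the world's x, y, z in rad. A call has 1 to 12 rows; each row shifts and turns the pose as measured when the row begins; what a row does not reach is not made up. A row lasts 1/10 s, in which the tool goes at most 50 mm and 8.59 degrees, less where a joint would pass 70% of its speed; a pose out of reach is approached as far as the arm can. A call with a gripper value outside its range is refused whole. OPENING is the opening, from 0 (shut) to 1 (fully open), set as the call begins (- or left out, the last holds). The fingers move at their own pace and stop on an object; FORCE is the grip in N (left out, the last holds). Time passes only in rows, so rows that do not move let the fingers close. It gives the time, the measured TCP pose, the force and the opening at its end, in the units of the state.
- status.get_state(): the state, without advancing time (a new reading comes with each control period).
- eyes.grab_frame(name): name is "side" or "top" or "wrist"; returns the picture (480x640x3 uint8, blue, green, red); there is no depth.
- eyes.calibration(name): a dict with "camera_matrix" (3x3 intrinsics, pixels), "cam_to_world" (4x4, takes a point from camera to world coordinates); the wrist camera has in their place "hand_eye" (4x4, takes a point from camera to tool coordinates, whose origin is the TCP and whose axes are the tool frame's). Camera axes: x right, y up, looking along -z (the intrinsics and any distortion apply to the point x, -y, -z); pixel columns grow to the right and rows downward; lengths in m; the calibration is good to about 2 mm. A picture is of the moment at which its call begins: read the wrist's pose just before it. calibration takes no time and is no camera call.
- workorder.job_done(): hands the job in, once; it reports no verdict.
The state is a dict: "t": time; "q": joint angles; "qd": joint speeds; "joint_efforts": joint torques, N m; "eef_pos": TCP position; "ee_rot": TCP orientation; "force": force on the tool from outside, world axes, zero at the start; "moment": the same for the moment, N m; "width": finger opening in m.
Only numpy, scipy, OpenCV 4.12 (cv2) and the standard library are available. Lean on these libraries where they do the work, as an engineer would, in place of code of your own. Each camera call takes 0.05 s, during which the arm holds its last target. There are 200 camera calls.

## Working session

There is one attempt and no reset: what is moved stays moved. The work goes in short steps, Python scripts to look and compute and a shell command to move; the robot and the scene stay as the last step left them, time stands still between calls to the robot, and variables do not carry over. Pictures are saved under pics/ and viewed, about 8 in all and at most 12, crops included, and the job is handed in when it is done.

```bash
ls; mkdir -p pics; python3 - <<'E'
from station import status, eyes
import cv2,numpy as np
print(status.get_state())
for n in ("top","side","wrist"):
    c=eyes.calibration(n); print(n,{k:np.round(v,4).tolist() if not isinstance(v,str) else v for k,v in c.items()})
    cv2.imwrite(f"pics/{n}0.png",eyes.grab_frame(n))
E
```

```text
pics
{'t': 0.0, 'q': array([ 1.44306898e+00,  3.59420698e-01,  1.10420100e-02, -3.97523201e-04,
       -1.22411416e+00, -2.88141622e-01]), 'qd': array([ 0.00093248,  0.00041247, -0.00049258, -0.00055848, -0.00038463,
       -0.00034444]), 'joint_efforts': array([-1.30442904e-04, -5.82711482e+01,  2.93071997e+01,  6.99741215e+00,
        7.00251694e-03, -1.57603299e-04]), 'eef_pos': array([0.27245413, 0.61695279, 0.19458501]), 'ee_rot': array([-3.14146878e+00, -1.73278653e-03, -1.98680079e+00]), 'force': array([ 0.00164153, -0.40468856,  0.03953797]), 'moment': array([0.04566659, 0.02423012, 0.01000222]), 'width': 0.08778262686298437}
top {'camera_matrix': [[600.563, 0.0, 316.3484], [0.0, 600.563, 233.8271], [0.0, 0.0, 1.0]], 'cam_to_world': [[-0.0534, 0.9752, -0.2146, 0.2832], [-0.9986, -0.0519, 0.0124, -0.1152], [0.001, 0.215, 0.9766, 1.6724], [0.0, 0.0, 0.0, 1.0]]}
side {'camera_matrix': [[545.3193, 0.0, 324.7122], [0.0, 545.3193, 231.2891], [0.0, 0.0, 1.0]], 'cam_to_world': [[0.9864, 0.1058, -0.1258, 0.4817], [-0.1644, 0.6485, -0.7433, -1.1011], [0.0029, 0.7539, 0.657, 0.9301], [0.0, 0.0, 0.0, 1.0]]}
wrist {'camera_matrix': [[406.6071, 0.0, 324.1357], [0.0, 406.6071, 246.4582], [0.0, 0.0, 1.0]], 'hand_eye': [[1.0, 0.0007, -0.0012, 0.0001], [0.0003, -0.9569, -0.2903, -0.0785], [-0.0013, 0.2903, -0.9569, -0.1886], [0.0, 0.0, 0.0, 1.0]]}
```

View pics/top0.png

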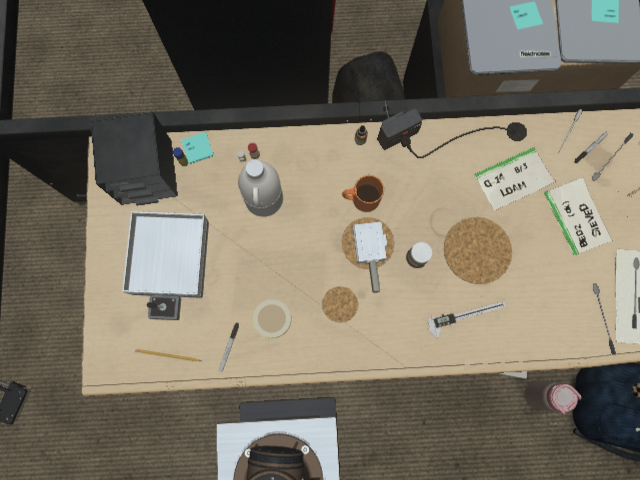

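View pics/side0.png

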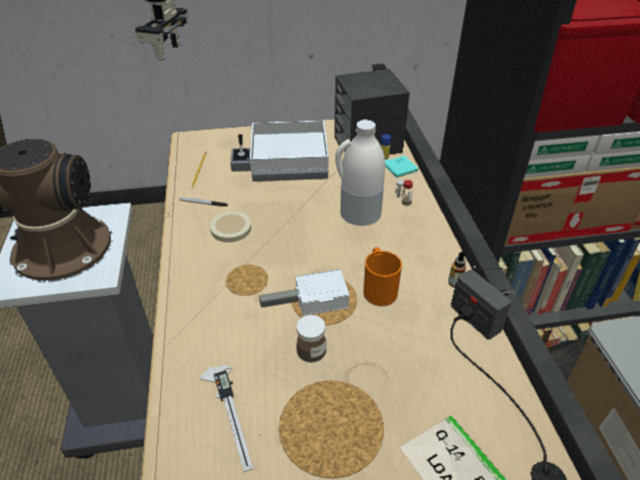

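The top view shows the feeder tray at about (165,255) px with its switch pod at (163,307). The tin is at (370,243) with its handle toward the robot, on the middle-sized mat at (368,243). The jar is at (420,255), the mug at (368,193) and the jug at (260,188).

Look-alikes for the mat are the small cork at (340,304), the big cork at (478,250) and a ring coaster at (272,318). I'm choosing (368,243), the middle-sized one under the tin.

```bash
cat > h.py <<'E'
import numpy as np,cv2
from scipy.spatial.transform import Rotation as R
from station import status,eyes
F=np.diag([1,-1,-1.])
def cam(n,st=None):
    c=eyes.calibration(n)
    if n=="wrist":
        T=np.eye(4);T[:3,:3]=R.from_euler('xyz',st['ee_rot']).as_matrix();T[:3,3]=st['eef_pos'];M=T@c['hand_eye']
    else: M=np.array(c['cam_to_world'])
    return np.array(c['camera_matrix']),M
def proj(n,p,st=None):
    K,M=cam(n,st);q=(np.atleast_2d(p)-M[:3,3])@M[:3,:3]@F
    u=q@K.T;return u[:,:2]/u[:,2:]
def ray(n,px,st=None):
    K,M=cam(n,st);px=np.atleast_2d(px).astype(float)
    d=np.c_[px,np.ones(len(px))]@np.linalg.inv(K).T@F@M[:3,:3].T
    return M[:3,3],d
def onz(n,px,z,st=None):
    o,d=ray(n,px,st);return o+d*((z-o[2])/d[:,2:])
def two(pa,pb,a="top",b="side"):
    A=[];y=[]
    for n,p in((a,pa),(b,pb)):
        o,d=ray(n,p);d=d[0]/np.linalg.norm(d[0]);P=np.eye(3)-np.outer(d,d);A.append(P);y.append(P@o)
    return np.linalg.lstsq(np.vstack(A),np.hstack(y),rcond=None)[0]
E
python3 - <<'E'
from h import *
im=cv2.imread('pics/top0.png');hsv=cv2.cvtColor(im,cv2.COLOR_BGR2HSV)
st=status.get_state();print('tcp px',proj('top',st['eef_pos']),proj('side',st['eef_pos']))
# bright/low-sat regions: tray, tin
for nm,(x0,y0,x1,y1) in dict(tray=(110,200,220,300),tin=(340,215,400,264)).items():
    s=hsv[y0:y1,x0:x1];m=((s[...,1]<45)&(s[...,2]>(165 if nm=='tray' else 150))).astype(np.uint8)
    cs=max(cv2.findContours(m,0,2)[0],key=cv2.contourArea)
    r=cv2.minAreaRect(cs);b=cv2.boxPoints(r)+[x0,y0];print(nm,b.round(1).tolist())
    W=onz('top',b,0.087 if nm=='tray' else .049);print(W.round(4).tolist(),W.mean(0).round(4))
# cork mat
m=((hsv[...,0]>8)&(hsv[...,0]<20)&(hsv[...,1]>110)&(hsv[...,2]>80)&(hsv[...,2]<215)).astype(np.uint8)
m[:210]=0
m=cv2.morphologyEx(m,cv2.MORPH_OPEN,np.ones((3,3)))
for c in cv2.findContours(m,0,2)[0]:
    if cv2.contourArea(c)>200:
        w=onz('top',cv2.convexHull(c)[:,0],.004)[:,:2].astype(np.float32);print('cork',cv2.boundingRect(c),cv2.minEnclosingCircle(w))
for nm,p,z in(('mug',(368,193),.1),('jar',(421,250),.082),('jug',(255,168),.272),('handle end',(376,291),.044),('handle st',(372,263),.044)):print(nm,onz('top',p,z).round(3))
print(two((158,305),(241,138)))
c=im[195:330,100:220];d=im[205:300,330:440]
cv2.imwrite('pics/crop1.png',np.hstack([cv2.resize(c,(480,540),interpolation=2)[:400],]) )
s=cv2.imread('pics/side0.png')
cv2.imwrite('pics/crop2.png',np.hstack([cv2.resize(x,(390,500),interpolation=2) for x in (im[200:325,110:215],s[115:190,225:285])]))
E
```

```text
tcp px [[  9.23421611 387.37009702]] [[170.32665849  62.15808371]]
tray [[121.4, 291.0], [128.4, 207.6], [203.6, 213.9], [196.6, 297.2]]
[[0.5044, 0.3881, 0.087], [0.732, 0.3729, 0.087], [0.7034, 0.1682, 0.087], [0.4772, 0.1895, 0.087]] [0.6042 0.2797 0.087 ]
tin [[352.6, 224.3], [383.9, 220.8], [388.2, 259.6], [356.9, 263.1]]
[[0.6617, -0.2378, 0.049], [0.667, -0.3253, 0.049], [0.5571, -0.3287, 0.049], [0.552, -0.2423, 0.049]] [ 0.6094 -0.2835  0.049 ]
cork (449, 225, 62, 58) ((0.5733640789985657, -0.5924745798110962), 0.09302165359258652)
mug [[ 0.735 -0.282  0.1  ]]
jar [[ 0.573 -0.415  0.082]]
jug [[0.764 0.008 0.272]]
handle end [[ 0.473 -0.289  0.044]]
handle st [[ 0.551 -0.284  0.044]]
[0.46561674 0.29030491 0.09314454]
```

View pics/crop2.png

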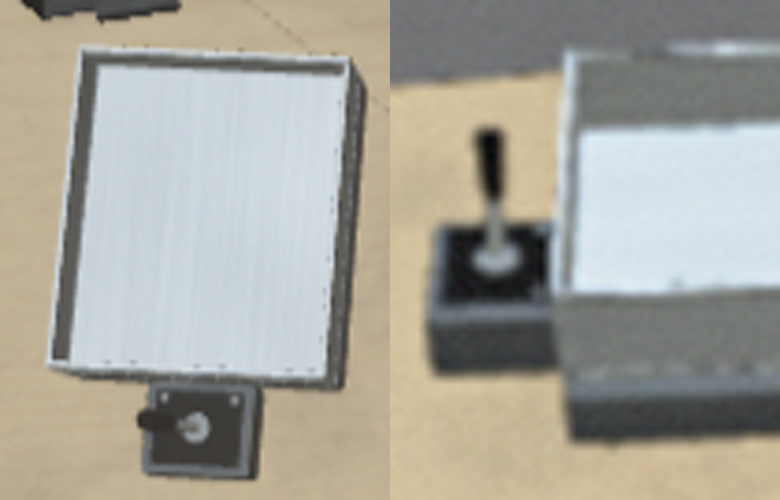

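View pics/wrist0.png

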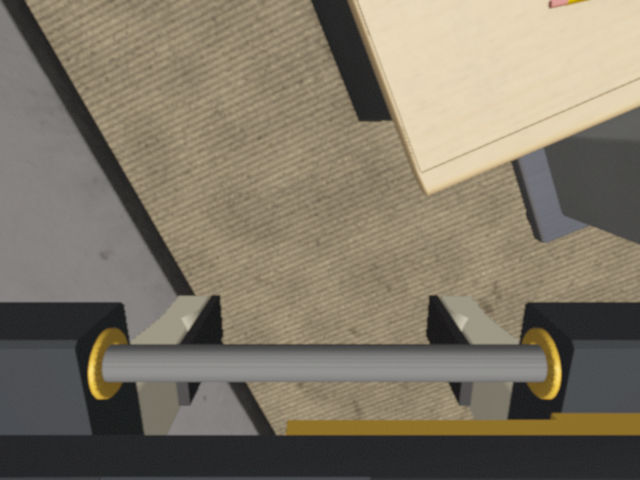

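The crop confirms the tray rim corners at about (131.5,212), (205,214.5), (123,291.5) and (198,295). The toggle's collar is at (162.5,307) and the knob leans left, toward +y. In the wrist view nothing but floor and the desk edge is under the gripper.

```bash
python3 - <<'E'
from h import *
W=onz('top',[(131.5,212),(204.8,214.5),(123,291.5),(198.3,295)],.087)[:,:2];print(W.round(4))
c=W.mean(0);ex=(W[0]+W[1]-W[2]-W[3]);yaw=np.arctan2(ex[1],ex[0]);ey=(W[0]+W[2]-W[1]-W[3]);print(c,yaw,np.arctan2(-ey[0],ey[1]),np.linalg.norm(ex)/2,np.linalg.norm(ey)/2)
print('pivot',onz('top',(162.5,306.8),.042),'from feeder',c-.142*np.array([np.cos(yaw),np.sin(yaw)]))
print('knob tip',two((148.5,305),(240.1,136)),onz('top',(148.5,305),.088))
# mid mat ring: cork pixels near it
im=cv2.imread('pics/top0.png');hsv=cv2.cvtColor(im,cv2.COLOR_BGR2HSV)
print(hsv[240,348],hsv[240,392],hsv[265,360],hsv[280,330],hsv[304,340])
lab=cv2.cvtColor(im,cv2.COLOR_BGR2LAB).astype(int)
print(lab[240,348],lab[240,392],lab[265,360],lab[280,330],lab[304,340])
E
```

```text
[[0.7191 0.3642]
 [0.7015 0.165 ]
 [0.5027 0.3839]
 [0.4828 0.1851]]
[0.60153367 0.27456341] -0.09125411886973979 -0.09397217837913927 0.21845433549069398 0.19993390022356067
pivot [[0.46162633 0.29072063 0.042     ]] from feeder [0.4601245  0.28750351]
knob tip [0.46567148 0.31731544 0.08432938] [[0.46328602 0.31606359 0.088     ]]
[ 17 107 152] [ 17 108 167] [ 17 108 165] [ 19  61 192] [ 17 109 154]
[138 133 152] [150 134 154] [148 134 154] [184 129 145] [138 134 152]
```

```bash
python3 -m jog '[[24,-39,0,0,0,0.041],[24,-39,0,0,0,0.041],[24,-39,0,0,0,0.041],[24,-39,0,0,0,0.041],[24,-39,0,0,0,0.041],[24,-39,0,0,0,0.041],[24,-39,0,0,0,0.041],[20,-32,0,0,0,0.036],[0,0,0,0,0,0]]'; python3 - <<'E'
from h import *
st=status.get_state();print(st)
im=eyes.grab_frame('wrist');cv2.imwrite('pics/w1.png',im)
print(proj('wrist',[[.461,.2885,.04],[.461,.2885,.098]],st))
E
```

```text
t: 1.05
eef_pos: [0.4627, 0.2996, 0.191]
ee_rot: [3.141, -0.006, -1.646]
force: [-0.3, 0.4, 0.4]
width: 0.0878
{'t': 1.05, 'q': array([ 0.93219975,  0.16187879, -0.26770103,  0.00309111, -1.14682807,
        0.56226265]), 'qd': array([ 1.88981173e-02,  1.18067409e-06,  3.33888340e-03, -7.97472184e-03,
        7.71199322e-03, -4.76751360e-02]), 'joint_efforts': array([-1.05236404e+00, -4.20028424e+01,  2.82864618e+01,  6.88773125e+00,
       -3.66156892e-03,  1.12541679e+00]), 'eef_pos': array([0.46273223, 0.29961537, 0.19095665]), 'ee_rot': array([ 3.14097779, -0.00624734, -1.64584881]), 'force': array([-0.33317518,  0.38191508,  0.44202324]), 'moment': array([ 0.05258627, -0.02480342, -0.02049727]), 'width': 0.08778387420091517}
[[335.70617045 219.69016667]
 [338.4835906  238.09516816]]
```

View pics/w1.png

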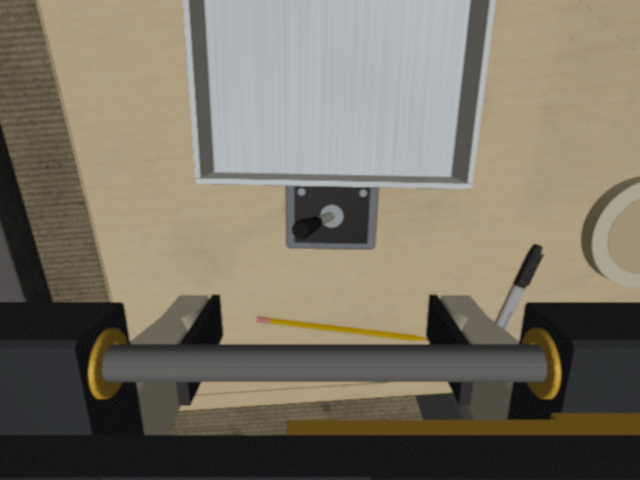

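The wrist view shows the collar at (332,216), the knob tip at (302,231) and the tray's front edge from (197,182) to (472,186), almost aligned with the jaws.

```bash
python3 - <<'E'
from h import *
st=status.get_state()
print(onz('wrist',(332,216),.041,st),onz('wrist',(302,231),.088,st),onz('wrist',[(197,182),(472,186)],.087,st),st['eef_pos'],st['ee_rot'])
E
```

```text
[[0.46417915 0.29277107 0.041     ]] [[0.46519418 0.31617026 0.088     ]] [[0.50687797 0.38781437 0.087     ]
 [0.48879401 0.19097254 0.087     ]] [0.4622119  0.30088886 0.19091515] [ 3.14098645 -0.00591118 -1.64656787]
```

```bash
python3 -m jog '[[1,0,-30,0,0,-0.015],[0,0,-40,0,0,0],[0,0,-35,0,0,0],[0,0,-16,0,0,0],[0,-5,0,0,0,0],[0,-5,0,0,0,0],[0,0,0,0,0,0]]'; python3 -m jog '[[0,0,0,0,0,0],[0,0,0,0,0,0],[0,0,0,0,0,0],[0,0,0,0,0,0],[0,0,0,0,0,0],[0,0,0,0,0,0]]' 0 8
```

```text
t: 1.8
eef_pos: [0.4624, 0.2945, 0.0681]
ee_rot: [-3.14, -0.002, -1.662]
force: [0.1, 0.4, -0.5]
width: 0.0876
t: 2.4
eef_pos: [0.4641, 0.2968, 0.0723]
ee_rot: [-3.135, 0.004, -1.662]
force: [-0.2, 0.5, 1.0]
width: 0.0449
```

```bash
python3 -m jog '[[0,-2,-1,0,0,0],[0,-2,-1,0,0,0],[0,-1,-1,0,0,0],[0,-1,-1,0,0,0],[0,0,0,0,0,0],[0,0,0,0,0,0],[0,0,0,0,0,0]]'
```

```text
t: 3.1
eef_pos: [0.464, 0.2899, 0.0675]
ee_rot: [-3.136, 0.003, -1.662]
force: [-0.7, 0.4, -0.6]
width: 0.0008
```

```bash
python3 - <<'E'
from h import *
st=status.get_state();im=eyes.grab_frame('wrist');s=eyes.grab_frame('side')
cv2.imwrite('pics/c3.png',np.hstack([im[100:400,150:550],cv2.resize(s[90:190,200:300],(300,300),interpolation=2)]))
E
```

```text
(no output)
```

View pics/c3.png

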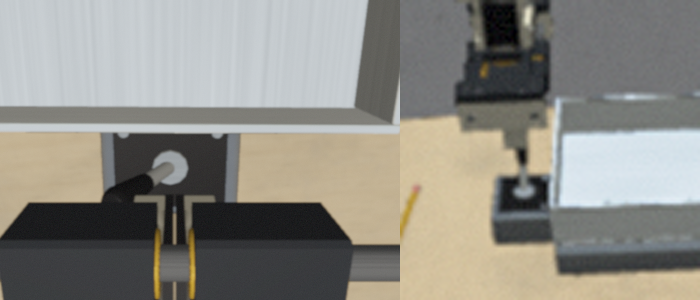

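The wrist crop shows the collar at px (320,268). The knob is still leaning left, beyond the left finger at about px (270,290), so the jaws shut without catching it.

```bash
python3 - <<'E'
from h import *
st=status.get_state()
print(onz('wrist',(320,268),.041,st),proj('wrist',st['eef_pos'],st),onz('wrist',[(265,291),(258,300)],.085,st))
E
```

```text
[[0.46474837 0.29200771 0.041     ]] [[323.68114538 286.92867509]] [[0.47150664 0.31599446 0.085     ]
 [0.46738134 0.31978274 0.085     ]]
```

```bash
python3 -m jog '[[0,0,35,0,0,0],[0,0,35,0,0,0],[2,35,0,0,0,0],[2,40,0,0,0,0],[0,0,0,0,0,0],[0,0,-40,0,0,0],[0,0,-35,0,0,0],[0,0,-5,0,0,0],[0,0,0,0,0,0]]'
```

```text
t: 4.1
eef_pos: [0.4686, 0.3684, 0.0613]
ee_rot: [-3.133, 0.007, -1.662]
force: [0.3, -0.8, 0.3]
width: 0.0005
```

```bash
python3 -m jog '[[-1,-10,-3,0,0,0],[-1,-10,-3,0,0,0],[-1,-6,0,0,0,0],[0,-6,0,0,0,0],[0,-4,0,0,0,0],[0,0,0,0,0,0]]'; python3 - <<'E'
from h import *
st=status.get_state();im=eyes.grab_frame('wrist')
cv2.imwrite('pics/c4.png',im[100:400,150:550])
E
```

```text
t: 4.7
eef_pos: [0.4676, 0.3316, 0.0613]
ee_rot: [-3.128, 0.015, -1.662]
force: [-0.4, -0.1, 0.3]
width: 0.0004
```

View pics/c4.png

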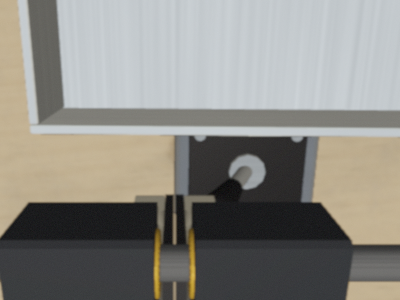

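```bash
cat > tog.py <<'E'
from h import *
import sys
def lever(px,st):
    p=onz('wrist',px,.041,st)[0];p[2]=.038
    print('pivot',p.round(4),'tcp',st['eef_pos'].round(4))
    ey=np.array([.0926,1,0])
    for a in (-.2,-.1,0,.1,.2,.3,.45,.6):
        d=ey*np.sin(a)+np.array([0,0,np.cos(a)])
        print(a,proj('wrist',[p+d*l for l in(.03,.045,.06)],st).round(0).tolist())
lever((float(sys.argv[1]),float(sys.argv[2])),status.get_state())
E
python3 tog.py 398 272
```

```text
pivot [0.4649 0.2915 0.038 ] tcp [0.4677 0.3317 0.0613]
-0.2 [[419.0, 291.0], [433.0, 303.0], [449.0, 318.0]]
-0.1 [[413.0, 291.0], [423.0, 304.0], [435.0, 319.0]]
0 [[407.0, 291.0], [413.0, 304.0], [420.0, 319.0]]
0.1 [[401.0, 291.0], [403.0, 303.0], [405.0, 318.0]]
0.2 [[394.0, 290.0], [393.0, 303.0], [391.0, 317.0]]
0.3 [[388.0, 290.0], [383.0, 302.0], [376.0, 316.0]]
0.45 [[379.0, 288.0], [368.0, 299.0], [356.0, 312.0]]
0.6 [[371.0, 287.0], [355.0, 296.0], [337.0, 307.0]]
```

```bash
python3 - <<'E'
from h import *
for z in (.0675,.08,.09,.1): print(z,((proj('side',[.464,.29,z])-[200,90])*3+[400,0]).round(1))
print(((proj('side',[[.4649,.2915,.038],[.464,.318,.088],[.4649,.2915,.098]])-[200,90])*3+[400,0]).round(1))
im=eyes.grab_frame('side');cv2.imwrite('pics/c5.png',cv2.resize(im[90:190,190:310],(720,600),interpolation=2))
E
```

```text
0.0675 [[519.7 168.1]]
0.08 [[518.4 157.1]]
0.09 [[517.4 148.2]]
0.1 [[516.4 139.2]]
[[523.5 192.7]
 [516.2 135. ]
 [517.4 140.1]]
```

View pics/c5.png

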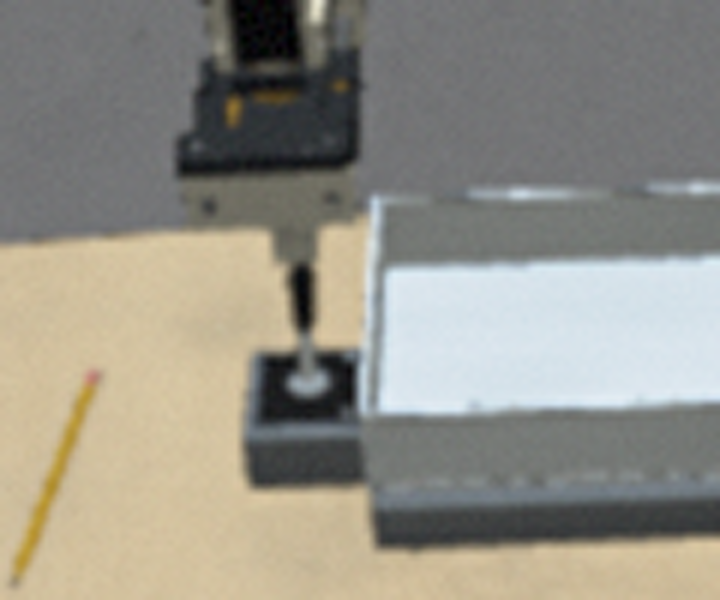

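The side crop shows the finger tips ending at about px (239,133), roughly 25 mm higher than the reported TCP. So the jaws passed over the knob. I'll go about 22 mm deeper, with a force check.

```bash
python3 -m jog '[[-1,20,0,0,0,0],[-1,17,-5,0.005,0,0],[0,0,-10,0,0,0],[0,0,-10,0,0,0],[0,0,0,0,0,0]]' ; python3 -m jog '[[0,-10,0,0,0,0],[0,-10,0,0,0,0],[0,-5,0,0,0,0],[0,-5,0,0,0,0],[0,-4,0,0,0,0],[0,0,0,0,0,0]]'; python3 - <<'E'
from h import *
im=eyes.grab_frame('wrist');s=eyes.grab_frame('side')
cv2.imwrite('pics/c6.png',np.hstack([im[150:350,250:500],cv2.resize(s[110:180,210:270],(240,200),interpolation=2)]))
E
```

```text
t: 5.3
eef_pos: [0.4649, 0.3714, 0.0325]
ee_rot: [-3.13, 0.018, -1.66]
force: [-0.3, 0.8, -0.3]
width: 0.0005
t: 5.9
eef_pos: [0.4653, 0.3337, 0.0331]
ee_rot: [-3.129, 0.019, -1.661]
force: [-0.6, 1.0, -0.1]
width: 0.0006
```

View pics/c6.png

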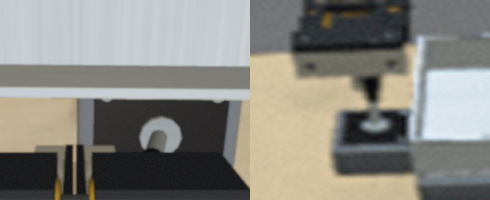

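The side crop shows the tip now at the knob's height, and the 1 N reaction in y means it is pushing the knob. I'll now centre the jaws on the pivot and close on the knob, so it ends up at the jaw centre.

```bash
cat > to.py <<'E'
from h import *
import sys
def delta(pos,Rd,st=None):
    st=st or status.get_state();Rc=R.from_euler('xyz',st['ee_rot'])
    print('now',st['eef_pos'].round(4),'d mm',((np.array(pos)-st['eef_pos'])*1e3).round(1),'rv',(Rd*Rc.inv()).as_rotvec().round(3),'q',st['q'].round(2),'t',round(st['t'],2),'w',round(st['width'],4))
if __name__=='__main__':
    a=[float(x) for x in sys.argv[1:]];delta(a[:3],R.from_euler('xyz',a[3:]))
E
python3 -m jog '[[0,10,0,0,0,0],[0,5,35,0,0,0],[0,0,40,0,0,0],[0,0,0,0,0,0]]'; python3 to.py .4649 .2918 .108 3.14159 0 -1.6634; python3 - <<'E'
from h import *
st=status.get_state();im=eyes.grab_frame('wrist')
# light collar disc & dark knob near predicted pivot
u=proj('wrist',[.4649,.2918,.041],st)[0];print(u)
x,y=u.astype(int);c=im[y-35:y+45,x-60:x+60];cv2.imwrite('pics/w7.png',im)
g=cv2.cvtColor(c,6);m=(g>130).astype(np.uint8)
n,l,s,ce=cv2.connectedComponentsWithStats(m)
for i in range(1,n):
    if 60<s[i,4]<1500:print(s[i],ce[i]+[x-60,y-35])
E
```

```text
t: 6.4
eef_pos: [0.4646, 0.3501, 0.1087]
ee_rot: [-3.131, 0.013, -1.661]
force: [-0.2, 0.0, 0.0]
width: 0.0004
now [0.4646 0.3501 0.1087] d mm [  0.3 -58.3  -0.7] rv [-0.012  0.012 -0.003] q [ 0.98  0.27 -0.33  0.   -0.95  0.49] t 6.4 w 0.0004
[413.74520769 240.48442696]
[18  1  9  8 61] [374.68852459 209.55737705]
[99  0  8 10 67] [455.52238806 209.46268657]
[  0  10 120  70 723] [433.23374827 272.55878285]
[ 46  21  30  28 415] [415.29879518 237.50120482]
```

```bash
python3 -m jog '[[0,-30,0,-0.012,0.012,-0.003],[0,-29,0,0,0,0],[0,0,0,0,0,0],[0,0,0,0,0,0],[0,0,0,0,0,0],[0,0,0,0,0,0],[0,0,0,0,0,0],[0,0,0,0,0,0],[0,0,0,0,0,0]]' 1; python3 to.py .4649 .2914 .035 3.14159 0 -1.6634
```

```text
t: 7.35
eef_pos: [0.4615, 0.2917, 0.1015]
ee_rot: [3.135, -0.007, -1.662]
force: [0.4, -0.2, 0.8]
width: 0.0669
now [0.4615 0.2917 0.1015] d mm [  3.4  -0.3 -66.5] rv [ 0.006 -0.007 -0.002] q [ 0.92  0.24 -0.39 -0.   -0.95  0.56] t 7.35 w 0.0669
```

```bash
python3 -m jog '[[3,0,0,0.006,-0.007,-0.002],[0,0,0,0,0,0],[0,0,-22,0,0,0],[0,0,-22,0,0,0],[0,0,-20,0,0,0],[0,0,0,0,0,0]]'; python3 -m jog '[[0,0,0,0,0,0],[0,0,0,0,0,0],[0,0,0,0,0,0],[0,0,0,0,0,0],[0,0,0,0,0,0],[0,0,0,0,0,0],[0,0,0,0,0,0],[0,0,0,0,0,0]]' 0 8;python3 to.py .4649 .2914 .035 3.14159 0 -1.6634
```

```text
t: 7.95
eef_pos: [0.4657, 0.2926, 0.0372]
ee_rot: [-3.139, 0.004, -1.664]
force: [-0.1, -0.2, -0.2]
width: 0.0876
t: 8.75
eef_pos: [0.4683, 0.2955, 0.0422]
ee_rot: [-3.134, 0.01, -1.663]
force: [-0.5, 1.4, 1.1]
width: 0.029
now [0.4683 0.2955 0.0422] d mm [-3.4 -4.1 -7.2] rv [-0.009  0.009 -0.001] q [ 0.92  0.3  -0.46  0.   -0.79  0.56] t 8.75 w 0.029
```

```bash
python3 -m jog '[[-2,-3,-4,-0.009,0.009,-0.001],[-2,-2,-4,0,0,0],[0,0,0,0,0,0],[0,0,0,0,0,0],[0,0,0,0,0,0]]';python3 to.py .4649 .2914 .035 3.14159 0 -1.6634
```

```text
t: 9.25
eef_pos: [0.4654, 0.2915, 0.0347]
ee_rot: [-3.14, 0.002, -1.663]
force: [-1.3, 1.4, 4.4]
width: 0.0136
now [0.4654 0.2915 0.0347] d mm [-0.5 -0.1  0.3] rv [-0.002  0.002 -0.001] q [ 0.92  0.31 -0.47  0.   -0.78  0.56] t 9.25 w 0.0136
```

```bash
python3 -m jog '[[0,0,0,0,0,0],[0,0,0,0,0,0],[0,0,0,0,0,0],[0,0,0,0,0,0],[0,0,30,0,0,0],[0,0,40,0,0,0],[0,0,40,0,0,0],[0,0,40,0,0,0],[0,0,0,0,0,0]]' 1; python3 - <<'E'
from h import *
st=status.get_state();im=eyes.grab_frame('wrist');s=eyes.grab_frame('side')
cv2.imwrite('pics/w8.png',im);cv2.imwrite('pics/s8.png',s)
p=np.array([.4649,.2914,.038]);ey=np.array([.0926,1,0])
for a in(-.2,-.1,0,.1,.2):print(a,proj('wrist',[p+(ey*np.sin(a)+[0,0,np.cos(a)])*l for l in(0.003,.03,.045,.06)],st).round(0).tolist())
c=im[180:300,270:400]
cv2.imwrite('pics/c8.png',np.hstack([cv2.resize(c,(520,480),interpolation=2),cv2.resize(s[115:175,225:260],(280,480),interpolation=2)]))
print(st['eef_pos'],st['width'])
E
```

```text
t: 10.15
eef_pos: [0.4613, 0.2861, 0.1857]
ee_rot: [3.136, -0.008, -1.664]
force: [-0.4, 0.7, -0.9]
width: 0.0803
-0.2 [[316.0, 216.0], [323.0, 224.0], [327.0, 228.0], [332.0, 234.0]]
-0.1 [[316.0, 216.0], [319.0, 224.0], [321.0, 229.0], [323.0, 234.0]]
0 [[315.0, 216.0], [315.0, 224.0], [315.0, 229.0], [315.0, 234.0]]
0.1 [[315.0, 216.0], [311.0, 224.0], [309.0, 229.0], [306.0, 234.0]]
0.2 [[315.0, 216.0], [307.0, 224.0], [303.0, 229.0], [298.0, 234.0]]
[0.46132594 0.28606406 0.1856837 ] 0.080319470463458
```

View pics/c8.png

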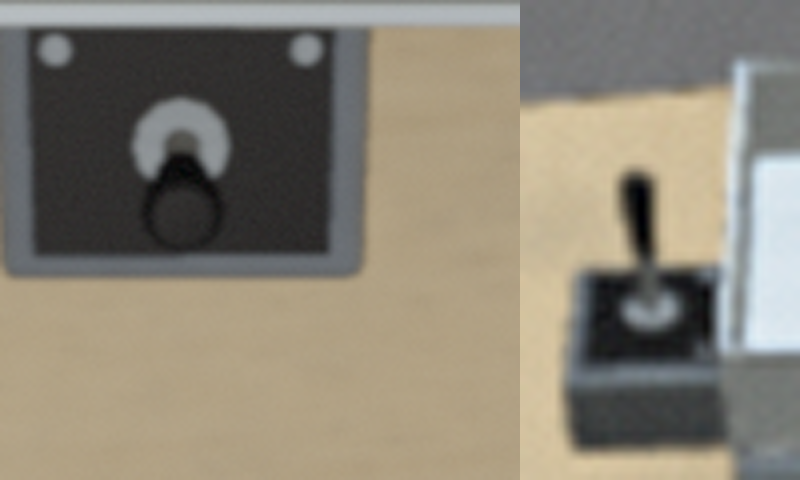

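The knob tip at px (316,233) lies straight below the collar at (315,216), which puts the toggle within about 0.02 rad of upright. Next is the tin.

```bash
python3 -m jog '[[-2,-30,10,0.005,0.008,0.005],[0,-45,10,0,0,0.01],[0,-45,10,0,0,0.01],[0,-45,10,0,0,0.01],[0,-45,10,0,0,0.01],[0,-45,0,0,0,0.01],[0,-45,0,0,0,0.01],[0,-45,0,0,0,0.01],[0,-45,0,0,0,0.01],[0,-45,0,0,0,0.01],[0,-45,0,0,0,0.01],[0,-40,0,0,0,0]]'; python3 to.py .5 -.285 .24 3.14159 0 -1.57
```

```text
t: 11.45
eef_pos: [0.4436, -0.2529, 0.2131]
ee_rot: [3.095, -0.018, -1.548]
force: [1.4, 0.2, -0.4]
width: 0.0877
now [ 0.4436 -0.2529  0.2131] d mm [ 56.4 -32.1  26.9] rv [ 0.018 -0.046 -0.022] q [-0.11  0.1  -0.3   0.03 -1.21  1.7 ] t 11.45 w 0.0877
```

```bash
python3 -m jog '[[25,-16,10,0.018,-0.046,-0.022],[25,-16,15,0,0,0],[3,0,0,0,0,0],[0,0,0,0,0,0]]'; python3 to.py .5 -.285 .24 3.14159 0 -1.57;  python3 - <<'E'
from h import *
st=status.get_state();im=eyes.grab_frame('wrist');cv2.imwrite('pics/w9.png',im)
np.save('st9.npy',np.r_[st['eef_pos'],st['ee_rot'],st['q']])
hsv=cv2.cvtColor(im,cv2.COLOR_BGR2HSV)
u=proj('wrist',[[.609,-.283,.049],[.52,-.286,.044]],st);print(u)
# tin: low-sat bright; cork ; handle
m=((hsv[...,1]<45)&(hsv[...,2]>140)).astype(np.uint8)
for c in cv2.findContours(m,0,2)[0]:
    if cv2.contourArea(c)>1500:
        b=cv2.boxPoints(cv2.minAreaRect(c));print('bright',b.round(1).tolist(),cv2.contourArea(c),onz('wrist',b,.049,st)[:,:2].round(4).tolist())
E
```

```text
t: 11.85
eef_pos: [0.4926, -0.2905, 0.2294]
ee_rot: [3.128, 0.004, -1.58]
force: [0.4, 0.4, 0.0]
width: 0.0879
now [ 0.4926 -0.2905  0.2294] d mm [ 7.4  5.5 10.6] rv [-0.004 -0.013  0.01 ] q [-0.19  0.18 -0.16 -0.   -1.25  1.75] t 11.85 w 0.0879
[[314.33664724  72.64182268]
 [319.36446788 178.583139  ]]
bright [[0.0, 301.0], [0.0, 225.0], [99.0, 225.0], [99.0, 301.0]] 2216.0 [[0.4021, 0.0332], [0.48, 0.0136], [0.4792, -0.0793], [0.4014, -0.0655]]
bright [[430.5, 122.5], [485.5, 67.5], [534.5, 116.5], [479.5, 171.5]] 4156.0 [[0.5682, -0.3828], [0.6116, -0.4255], [0.5723, -0.4719], [0.5258, -0.4296]]
bright [[256.70001220703125, 0.20000000298023224], [365.1000061035156, -4.0], [370.3999938964844, 133.60000610351562], [262.0, 137.6999969482422]] 12784.5 [[0.6627, -0.238], [0.6648, -0.3242], [0.5595, -0.3311], [0.5568, -0.2363]]
```

View pics/w9.png

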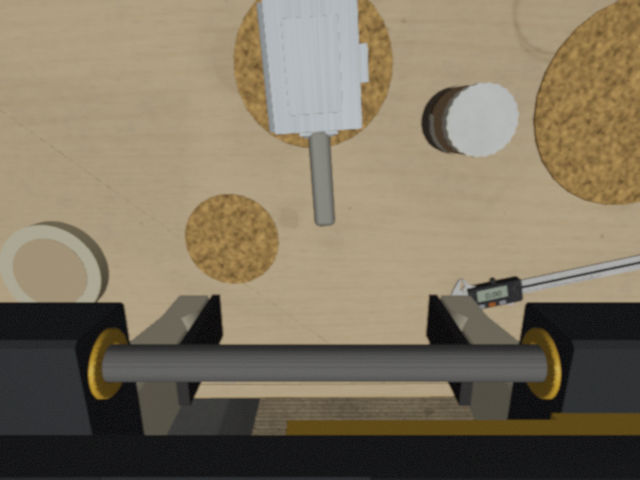

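The wrist view shows the tin box with its bottom edge from (272,134) to (361,129) and its tab at (363,63). The handle runs from (318,133) to (324,224), and the mat's rim spans x 234–392.

```bash
python3 - <<'E'
from h import *
a=np.load('st9.npy');st=dict(eef_pos=a[:3],ee_rot=a[3:6])
im=cv2.imread('pics/w9.png');hsv=cv2.cvtColor(im,cv2.COLOR_BGR2HSV)
h=onz('wrist',[(318,134),(324,223)],.044,st);print('handle',h.round(4));d=h[0]-h[1];print('yaw',np.arctan2(d[1],d[0]),np.linalg.norm(d))
b=onz('wrist',[(272,134),(361,129)],.049,st);print('front edge',b.round(4),'len',np.linalg.norm(b[0]-b[1]),'yaw',np.arctan2(*( (b[1]-b[0])[[0,1]]))-np.pi+0)
m=((hsv[...,1]>95)&(hsv[...,0]>8)&(hsv[...,0]<22)).astype(np.uint8)[:160,225:405]
m=cv2.morphologyEx(m,cv2.MORPH_CLOSE,np.ones((5,5)));m=cv2.morphologyEx(m,cv2.MORPH_OPEN,np.ones((5,5)))
P=[]
for y in range(15,140,2):
    xs=np.flatnonzero(m[y]); 
    if len(xs)>10: P+=[(xs[0]+225,y)] if xs[0]<30 else []; P+=[(xs[-1]+225,y)] if xs[-1]>140 else []
w=onz('wrist',P,.004,st)[:,:2]
for _ in range(4):
    s=np.linalg.lstsq(np.c_[2*w,np.ones(len(w))],(w**2).sum(1),rcond=None)[0];r=np.sqrt(s[2]+s[:2]@s[:2]);e=np.abs(np.linalg.norm(w-s[:2],axis=1)-r);w=w[e<max(.002,2*e.std())]
print('mat',s[:2],r,len(w))
im0=cv2.imread('pics/top0.png');hs=cv2.cvtColor(im0,cv2.COLOR_BGR2HSV)
m=((hs[...,1]>90)&(hs[...,0]>8)&(hs[...,0]<22)).astype(np.uint8)[212:275,335:400];m=cv2.morphologyEx(m,cv2.MORPH_OPEN,np.ones((3,3)))
P=[]
for y in range(10,50):
    xs=np.flatnonzero(m[y])
    if len(xs):P+=[(xs[0]+335,y+212),(xs[-1]+335,y+212)]
w=onz('top',P,.004)[:,:2]
for _ in range(4):
    s=np.linalg.lstsq(np.c_[2*w,np.ones(len(w))],(w**2).sum(1),rcond=None)[0];r=np.sqrt(s[2]+s[:2]@s[:2]);e=np.abs(np.linalg.norm(w-s[:2],axis=1)-r);w=w[e<max(.003,2*e.std())]
print('mat top',s[:2],r,len(w))
E
```

```text
handle [[ 0.5593 -0.2853  0.044 ]
 [ 0.4781 -0.2899  0.044 ]]
yaw 0.056089135728809435 0.08131006118917354
front edge [[ 0.5599 -0.2452  0.049 ]
 [ 0.5634 -0.3228  0.049 ]] len 0.07768784638600212 yaw -0.0449888116541568
mat [ 0.61892649 -0.28038494] 0.07374654661082568 107
mat top [ 0.61681811 -0.27987152] 0.07281720272378885 72
```

```bash
cat >> to.py <<'E'
    st=status.get_state()
    open('log.txt','a').write(' '.join(map(str,np.r_[st['q'],st['eef_pos'],st['ee_rot']]))+'\n')
E
python3 to.py .5 -.285 .24 3.14159 0 -1.57
python3 -m jog '[[0,0,10,0,-0.1,0.03],[0,0,10,0,-0.13,0.03],[0,0,10,0,-0.14,0],[0,0,0,0,-0.14,0],[0,0,0,0,0,0]]'; python3 to.py .45 -.285 .24 3.14159 0 -1.57
python3 -m jog '[[-10,0,0,0.05,-0.14,0],[-10,0,0,0.05,-0.14,0],[-10,0,0,0.05,-0.14,0],[-10,0,0,0,-0.14,0],[0,0,0,0,0,0]]'; python3 to.py .45 -.285 .24 3.14159 0 -1.57
```

```text
now [ 0.4925 -0.2903  0.2293] d mm [ 7.5  5.3 10.7] rv [-0.004 -0.013  0.009] q [-0.19  0.18 -0.16 -0.   -1.25  1.76] t 11.9 w 0.0875
t: 12.4
eef_pos: [0.4891, -0.2847, 0.2527]
ee_rot: [-2.637, -0.017, -1.513]
force: [0.4, 0.1, 0.8]
width: 0.0878
now [ 0.4891 -0.2847  0.2527] d mm [-39.1  -0.3 -12.7] rv [ 0.002  0.505 -0.06 ] q [-0.31 -0.1  -0.42 -0.23 -0.78  2.07] t 12.4 w 0.0878
t: 12.9
eef_pos: [0.45, -0.2746, 0.2418]
ee_rot: [-2.251, 0.088, -1.482]
force: [0.5, -1.1, 0.5]
width: 0.0877
now [ 0.45   -0.2746  0.2418] d mm [ -0.  -10.4  -1.8] rv [-0.122  0.885 -0.043] q [-0.86 -0.09 -0.42 -0.97 -0.94  2.96] t 12.9 w 0.0877
```

```bash
cat > kin.py <<'E'
from h import *
from scipy.optimize import least_squares
D=[np.r_[1.44306898,.359420698,.011042010,-.000397523,-1.22411416,-.288141622,.27245413,.61695279,.19458501,-3.14146878,-.00173278653,-1.98680079],
   np.r_[.93219975,.16187879,-.26770103,.00309111,-1.14682807,.56226265,.46273223,.29961537,.19095665,3.14097779,-.00624734,-1.64584881]]
try: D+=list(np.loadtxt('log.txt',ndmin=2))
except Exception: pass
D=np.array(D)
def ax(a,t):return R.from_rotvec(np.array(a)*t)
X,Y,Z=np.eye(3)
def fk(q,p):
    h,a1,l2,e,l3,d,lt=p[:7]; F0=R.from_rotvec(p[7:10])
    r=ax(Z,q[0]);t=np.array([0,0,h])+r.apply([a1,0,0])
    r=r*ax(Y,q[1]);t=t+r.apply([0,0,l2])
    r=r*ax(-Y,q[2]);t=t+r.apply([l3,0,e])
    r=r*ax(X,q[3]);t=t+r.apply([0,d,0])
    r=r*ax(-Y,q[4]);r=r*ax(X,S6*q[5]);t=t+r.apply([lt,0,0])
    return t,r*F0
def res(p,full=True):
    o=[]
    for w in D:
        t,r=fk(w[:6],p);o+=list((t-w[6:9])*1000);o+=list((r.inv()*R.from_euler('xyz',w[9:])).as_rotvec()*300)
    return np.r_[o,(p[:4]-[.25,0,.54,0])*.3]
best=None
for S6 in(1,-1):
    for k in range(12):
        s=least_squares(res,np.r_[.25,0,.5,0,.5,-.19,.35,R.random(random_state=k).as_rotvec()])
        if best is None or s.cost<best[0]:best=(s.cost,S6,s.x)
cost,S6,P=best
if __name__=='__main__':
    print(cost,S6,P.round(4));r=res(P)[:-4].reshape(-1,6);print(r.round(1))
np.save('kin.npy',np.r_[S6,P])
E
python3 kin.py
```

```text
137283.32679791428 -1 [ 0.985   0.099  -0.0204 -0.8618  0.8524 -0.1858 -0.3579  0.4871  1.4268
 -0.0341]
[[-1.200e+01 -4.600e+01  2.830e+01 -1.015e+02  3.490e+01 -8.790e+01]
 [-6.700e+00  1.400e+00 -7.200e+00 -9.980e+01  3.530e+01 -8.900e+01]
 [ 8.350e+01 -1.020e+01 -1.000e-01 -1.012e+02  3.380e+01 -8.750e+01]
 [-6.020e+01  1.690e+01 -2.020e+01 -6.010e+01 -3.930e+01  2.020e+01]
 [-4.500e+00 -4.160e+01 -7.000e-01  3.625e+02 -6.470e+01  2.443e+02]]
```

```bash
sed -i 's/r=r\*ax(X,q\[3\])/r=r*ax(X,S4*q[3])/; s/^for S6 in(1,-1):/for S4,S6 in((1,1),(1,-1),(-1,1),(-1,-1)):/; s/best=(s.cost,S6,s.x)/best=(s.cost,(S4,S6),s.x)/; s/^cost,S6,P=best/cost,(S4,S6),P=best/; s/print(cost,S6/print(cost,S4,S6/; s/np.r_\[S6,P\]/np.r_[S4,S6,P]/' kin.py; python3 kin.py; cat log.txt
```

```text
0.00028871833580071106 -1 -1 [ 0.1988 -0.      0.6016 -0.      0.4636 -0.1918  0.409   0.      1.5708
 -0.    ]
[[ 0. -0.  0.  0.  0. -0.]
 [-0. -0.  0.  0. -0.  0.]
 [ 0.  0.  0. -0.  0. -0.]
 [ 0. -0.  0. -0.  0. -0.]
 [-0. -0. -0. -0.  0. -0.]]
-0.19185242697324692 0.17831106320473047 -0.1562211799402688 -0.0017745328570885868 -1.2502121934074508 1.7550054075960482 0.49246168484998826 -0.29033920478306163 0.22932673256143254 3.128187010338248 0.0042026781714672445 -1.5790387812694224
-0.31116534824366854 -0.10051791827698914 -0.4193589951281695 -0.2286200728157254 -0.7848778591176552 2.0674420162921514 0.48909699924164163 -0.28471147734197794 0.25267787689157994 -2.6373740962852645 -0.017009400389021545 -1.5133871430644386
-0.8611954648130924 -0.08672240648340387 -0.4182917711196668 -0.9651162914795599 -0.9408026378923845 2.9594674708310307 0.45004937161687997 -0.2745677407912855 0.24176351456565504 -2.2512831765001238 0.08769380013354455 -1.481988956960993
```

```bash
cat > plan.py <<'E'
from h import *
from scipy.optimize import least_squares
k=np.load('kin.npy');S4,S6=k[:2];P=k[2:]
h,_,l2,_,l3,d,lt=P[:7];F0=R.from_rotvec(P[7:10]).as_matrix()
lo=np.array([-3.07,-1.43,-1.02,-3.03,-3.05,-3.03]);hi=np.array([3.07,2.12,1.25,1.67,0,3.03])
def rx(t):c,s=np.cos(t),np.sin(t);return np.array([[1,0,0],[0,c,-s],[0,s,c]])
def ry(t):c,s=np.cos(t),np.sin(t);return np.array([[c,0,s],[0,1,0],[-s,0,c]])
def rz(t):c,s=np.cos(t),np.sin(t);return np.array([[c,-s,0],[s,c,0],[0,0,1]])
def fk(q,pts=False):
    r=rz(q[0]);a=np.array([0,0,h]);r=r@ry(q[1]);e=a+r@[0,0,l2];r=r@ry(-q[2]);w=e+r@[l3,0,0]
    r=r@rx(S4*q[3]);w2=w+r@[0,d,0];r=r@ry(-q[4]);r=r@rx(S6*q[5]);t=w2+r@[lt,0,0]
    return (t,r@F0,w,w2) if pts else (t,r@F0)
def ik(q0,t,Rt,lim=True):
    f=lambda q:(lambda o:np.r_[(o[0]-t)*5,(o[1]-Rt).ravel()*.7])(fk(q))
    m=1e-3
    s=least_squares(f,np.clip(q0,lo+m,hi-m),bounds=(lo,hi),xtol=1e-10,ftol=1e-10)
    return s.x,np.abs(s.fun).max()
GX=-.088;OFF=.046
def tool(tp,Rtin,th,sg):
    u=np.array([np.cos(th),0,-np.sin(th)]);x=np.array([0,sg,0.]);Rl=np.c_[x,np.cross(u,x),u]
    return tp+Rtin@(np.array([GX,0,.027])+OFF*u),Rtin@Rl
TIN=np.array([.615,-.281,.004]);YAW=.05;TR=np.array([.6025,.2755]);FY=-.0926
E
cat > srch.py <<'E'
from plan import *
rng=np.random.default_rng(0)
def starts(t,Rt):
    S=[]
    for i in range(25):
        q,e=ik(rng.uniform(lo,hi),t,Rt)
        if e<1e-4 and not any(np.abs(q-s).max()<.05 for s in S):S.append(q)
    return S
out=[]
for thd in(30,45):
  for sg in(1,-1):
    th=np.radians(thd);t,Rt=tool(TIN,rz(YAW),th,sg)
    for q0 in starts(t,Rt):
        print('start',thd,sg,q0.round(2),flush=True)
        for psi in(-.9,-.3,.3,.9,1.5):
            q=q0;ok=True
            axis0=TIN+[0,0,.027]
            end=np.r_[TR,.205]
            for f in np.linspace(0,1,12):
                a=axis0+[0,0,.22*min(1,f*4)] if f<.25 else axis0*(1-(f-.25)/.75)+end*((f-.25)/.75)+[0,0,.22*(1-(f-.25)/.75)]
                y=YAW+(psi-YAW)*max(0,(f-.25)/.75);Rn=rz(y)
                q1,e=ik(q,*tool(a-Rn@[0,0,.027],Rn,th,sg))
                if e>1e-3 or np.abs(q1-q).max()>1.0: ok=False;break
                q=q1
            if not ok: continue
            for rs in(1,-1):
                qq=q;best=0
                for ph in np.arange(.15,3.2,.15):
                    Rn=rz(psi)@rx(rs*ph)
                    q1,e=ik(qq,*tool(end-Rn@[0,0,.027],Rn,th,sg))
                    _,_,w,w2=fk(q1,True)
                    if e>1e-3 or np.abs(q1-qq).max()>.7 or min(w[2],w2[2])<.07:break
                    qq=q1;best=ph
                out.append((best,thd,sg,psi,rs,q0,q,qq))
out.sort(key=lambda o:-o[0])
for o in out[:12]:print(round(o[0],2),o[1:5],*[x.round(2) for x in o[5:]])
E
time timeout 570 python3 srch.py
```

```text
start 30 1 [-1.04  0.55 -0.53 -1.73 -0.89  1.  ]
start 30 -1 [-1.04  0.55 -0.53 -1.73 -0.89 -2.14]
start 45 1 [-0.73  0.39 -0.44 -1.36 -0.54  0.37]
start 45 -1 [-0.73  0.39 -0.44 -1.36 -0.54 -2.77]
2.4 (30, 1, 0.9, 1) [-1.04  0.55 -0.53 -1.73 -0.89  1.  ] [-0.01  0.11 -0.46 -1.38 -0.77  0.31] [-0.31  0.9  -0.3  -1.7  -1.93 -1.15]
2.4 (30, 1, 1.5, 1) [-1.04  0.55 -0.53 -1.73 -0.89  1.  ] [-0.07  0.42 -0.05 -1.1  -1.34  0.41] [-0.18  0.99  0.24 -1.54 -2.17 -1.66]
2.4 (30, -1, 1.5, -1) [-1.04  0.55 -0.53 -1.73 -0.89 -2.14] [-0.07  0.42 -0.05 -1.1  -1.34 -2.73] [-0.35  0.9  -0.3  -1.8  -1.89  0.37]
2.1 (45, 1, 0.9, 1) [-0.73  0.39 -0.44 -1.36 -0.54  0.37] [ 0.36  0.03 -0.45 -0.81 -0.52 -0.43] [-0.23  0.91 -0.06 -1.56 -2.02 -1.04]
2.1 (45, 1, 1.5, 1) [-0.73  0.39 -0.44 -1.36 -0.54  0.37] [ 0.1   0.33 -0.06 -0.85 -1.18  0.17] [-0.09  1.06  0.47 -1.5  -2.37 -1.48]
1.8 (30, 1, 1.5, -1) [-1.04  0.55 -0.53 -1.73 -0.89  1.  ] [-0.07  0.42 -0.05 -1.1  -1.34  0.41] [-0.38  0.69 -0.44 -1.8  -1.59  2.91]
1.65 (45, 1, 1.5, -1) [-0.73  0.39 -0.44 -1.36 -0.54  0.37] [ 0.1   0.33 -0.06 -0.85 -1.18  0.17] [-0.41  0.65 -0.66 -2.02 -1.51  2.96]
1.2 (30, 1, 0.9, -1) [-1.04  0.55 -0.53 -1.73 -0.89  1.  ] [-0.01  0.11 -0.46 -1.38 -0.77  0.31] [-0.35  0.41 -0.99 -2.36 -1.27  2.7 ]
1.2 (30, -1, 0.9, -1) [-1.04  0.55 -0.53 -1.73 -0.89 -2.14] [-0.01  0.11 -0.46 -1.38 -0.77 -2.83] [-0.35  0.41 -0.99 -2.36 -1.27 -0.45]
0.3 (30, -1, 1.5, 1) [-1.04  0.55 -0.53 -1.73 -0.89 -2.14] [-0.07  0.42 -0.05 -1.1  -1.34 -2.73] [-0.06  0.5   0.05 -1.06 -1.49 -3.02]
0.15 (30, -1, 0.9, 1) [-1.04  0.55 -0.53 -1.73 -0.89 -2.14] [-0.01  0.11 -0.46 -1.38 -0.77 -2.83] [-0.04  0.15 -0.43 -1.35 -0.87 -2.97]
0.15 (45, 1, 0.9, -1) [-0.73  0.39 -0.44 -1.36 -0.54  0.37] [ 0.36  0.03 -0.45 -0.81 -0.52 -0.43] [ 0.53 -0.02 -0.58 -0.62 -0.27 -0.6 ]
real	0m7.445s
user	0m7.774s
sys	0m0.186s
```

```bash
cat > srch2.py <<'E'
from plan import *
out=[]
for thd in(25,30,35):
    th=np.radians(thd);sg=1
    q0,e=ik(np.array([-1.04,.55,-.53,-1.73,-.89,1.]),*tool(TIN,rz(YAW),th,sg))
    for psi in(.6,.9,1.2,1.5,1.8,2.1):
      for H in(.205,.23):
        q=q0;axis0=TIN+[0,0,.027];end=np.r_[TR,H];ok=True
        for f in np.linspace(0,1,16):
            g=max(0,(f-.25)/.75);a=axis0*(1-g)+end*g+[0,0,.22*(min(1,f*4) if f<.25 else 1-g)]
            Rn=rz(YAW+(psi-YAW)*g);q1,e=ik(q,*tool(a-Rn@[0,0,.027],Rn,th,sg))
            if e>1e-3 or np.abs(q1-q).max()>1:ok=False;break
            q=q1
        if not ok:print(thd,psi,H,'transit fails',f);continue
        qq=q
        for ph in np.arange(.1,3.15,.1):
            Rn=rz(psi)@rx(ph);q1,e=ik(qq,*tool(end-Rn@[0,0,.027],Rn,th,sg));_,_,w,w2=fk(q1,True)
            if e>1e-3 or np.abs(q1-qq).max()>.6:break
            qq=q1;zz=(w.round(2),w2.round(2));b=ph
            if abs(ph-2.3)<.01:m=w2[2]
        print(thd,psi,H,'phi',round(b,2),*zz,qq.round(2),'w2z@2.3',round(m,3) if b>=2.3 else '')
E
python3 srch2.py
```

```text
25 0.6 0.205 phi 3.1 [ 0.39 -0.1  -0.  ] [0.26 0.03 0.05] [-0.25  1.17 -0.74 -2.11 -2.2  -1.21] w2z@2.3 0.103
25 0.6 0.23 phi 3.1 [ 0.39 -0.1   0.03] [0.26 0.03 0.08] [-0.26  1.1  -0.77 -2.12 -2.18 -1.25] w2z@2.3 0.128
25 0.9 0.205 phi 3.1 [ 0.5  -0.17  0.06] [ 0.35 -0.06  0.05] [-0.34  1.   -0.52 -1.91 -1.99 -1.57] w2z@2.3 0.103
25 0.9 0.23 phi 3.1 [ 0.5  -0.18  0.09] [ 0.35 -0.06  0.08] [-0.34  0.94 -0.54 -1.92 -1.98 -1.62] w2z@2.3 0.128
25 1.2 0.205 phi 3.1 [ 0.61 -0.21  0.12] [ 0.46 -0.12  0.05] [-0.32  0.94 -0.27 -1.76 -1.97 -1.91] w2z@2.3 0.103
25 1.2 0.23 phi 3.1 [ 0.61 -0.21  0.15] [ 0.46 -0.12  0.08] [-0.33  0.89 -0.29 -1.77 -1.96 -1.95] w2z@2.3 0.128
25 1.5 0.205 phi 3.1 [ 0.73 -0.2   0.16] [ 0.58 -0.14  0.05] [-0.27  0.96 -0.01 -1.66 -2.05 -2.19] w2z@2.3 0.103
25 1.5 0.23 phi 3.1 [ 0.72 -0.2   0.19] [ 0.58 -0.14  0.08] [-0.27  0.92 -0.02 -1.67 -2.05 -2.23] w2z@2.3 0.128
25 1.8 0.205 phi 3.1 [ 0.83 -0.16  0.19] [ 0.7  -0.13  0.05] [-0.19  1.02  0.26 -1.61 -2.18 -2.44] w2z@2.3 0.103
25 1.8 0.23 phi 3.1 [ 0.83 -0.17  0.22] [ 0.7  -0.13  0.08] [-0.2   0.99  0.25 -1.63 -2.18 -2
[... 2085 characters left out ...]
3 -2.13 -1.89] w2z@2.3 0.091
35 1.5 0.205 phi 3.1 [ 0.73 -0.18  0.09] [ 0.58 -0.11 -0.  ] [-0.24  1.06  0.01 -1.75 -2.19 -2.16] w2z@2.3 0.066
35 1.5 0.23 phi 3.1 [ 0.73 -0.18  0.12] [ 0.58 -0.11  0.02] [-0.25  1.02 -0.01 -1.76 -2.18 -2.2 ] w2z@2.3 0.091
35 1.8 0.205 phi 3.1 [ 0.83 -0.15  0.12] [ 0.7 -0.1 -0. ] [-0.18  1.1   0.26 -1.73 -2.29 -2.45] w2z@2.3 0.066
35 1.8 0.23 phi 3.1 [ 0.83 -0.16  0.15] [ 0.7  -0.1   0.02] [-0.19  1.07  0.25 -1.75 -2.29 -2.48] w2z@2.3 0.091
35 2.1 0.205 phi 3.1 [ 0.91 -0.11  0.14] [ 0.8  -0.05 -0.  ] [-0.12  1.18  0.51 -1.78 -2.43 -2.74] w2z@2.3 0.066
35 2.1 0.23 phi 3.1 [ 0.91 -0.11  0.17] [ 0.8  -0.05  0.02] [-0.12  1.14  0.5  -1.8  -2.43 -2.77] w2z@2.3 0.091
```

```bash
cat > tgt.py <<'E'
# usage: tgt.py x y z(axis-height of handle axis at tin centre) yaw roll [back] : delta to that tin pose
from plan import *
import sys
TH=.5585
def pose(x,y,z,yaw,roll,back=0.):
    Rn=rz(yaw)@rx(roll);t,Rt=tool(np.array([x,y,z])-Rn@[0,0,.027],Rn,TH,1);return t-back*Rt[:,2],Rt
def show(t,Rt,q0=None):
    st=status.get_state();Rc=R.from_euler('xyz',st['ee_rot']).as_matrix()
    q,e=ik(st['q'] if q0 is None else q0,t,Rt)
    print('t',round(st['t'],2),'now',st['eef_pos'].round(4),'d mm',((t-st['eef_pos'])*1e3).round(1),'rv',R.from_matrix(Rt@Rc.T).as_rotvec().round(3),'\nq',st['q'].round(2),'-> q',q.round(2),'err',round(e,4),'w',round(st['width'],4),'F',st['force'].round(1),'toolz',Rc[:,2].round(3))
if __name__=='__main__':show(*pose(*map(float,sys.argv[1:])))
E
python3 tgt.py .615 -.281 .031 .05 0 .10; python3 -c "
from tgt import *
print(ik(np.array([-1.04,.55,-.53,-1.73,-.89,1.]),*pose(.615,-.281,.031,.05,0,.1)),ik(np.array([-1.04,.55,-.53,-1.73,-.89,1.]),*pose(.615,-.281,.031,.05,0)))"
```

```text
t 12.9 now [ 0.45   -0.2746  0.2418] d mm [  31.3  -13.1 -182.1] rv [ 2.505  0.253 -1.796] 
q [-0.86 -0.09 -0.42 -0.97 -0.94  2.96] -> q [-1.12  0.36 -0.57 -1.51 -0.9   0.79] err 0.0 w 0.0877 F [ 0.5 -1.1  0.5] toolz [ 0.769  0.124 -0.627]
(array([-1.11781742,  0.35662874, -0.57426893, -1.50724447, -0.89738295,
        0.79163864]), np.float64(9.020562075079397e-16)) (array([-1.00457115,  0.52445019, -0.51587275, -1.69618059, -0.83810358,
        0.93736969]), np.float64(5.564992910933597e-13))
```

```bash
python3 -m jog '[[0,0,0,0.119,0.012,-0.085],[0,0,0,0.119,0.012,-0.085],[0,0,0,0.119,0.012,-0.085],[0,0,0,0.119,0.012,-0.085],[0,0,0,0.119,0.012,-0.085],[0,0,0,0.119,0.012,-0.085],[0,0,0,0.119,0.012,-0.085],[0,0,0,0.119,0.012,-0.085],[0,0,0,0.119,0.012,-0.085],[0,0,0,0.119,0.012,-0.085],[0,0,0,0.119,0.012,-0.085],[0,0,0,0.119,0.012,-0.085]]' >/dev/null; python3 tgt.py .615 -.281 .031 .05 0 .10
```

```text
t 14.1 now [ 0.4472 -0.2598  0.2325] d mm [  34.2  -27.9 -172.9] rv [ 1.02   0.132 -0.784] 
q [-1.02 -0.02 -0.44 -1.14 -1.08  1.42] -> q [-1.12  0.36 -0.57 -1.51 -0.9   0.79] err 0.0 w 0.0875 F [ 0.  -0.6  0.1] toolz [ 0.828  0.177 -0.531]
```

```bash
python3 -m jog '[[3,-3,-10,0.113,0.015,-0.087],[3,-3,-10,0.113,0.015,-0.087],[3,-3,-10,0.113,0.015,-0.087],[3,-3,-10,0.113,0.015,-0.087],[3,-3,-10,0.113,0.015,-0.087],[3,-3,-10,0.113,0.015,-0.087],[3,-3,-10,0.113,0.015,-0.087],[3,-3,-10,0.113,0.015,-0.087],[3,-3,-10,0.113,0.015,-0.087],[0,0,0,0,0,0]]' >/dev/null; python3 tgt.py .615 -.281 .031 .05 0 .10
```

```text
t 15.1 now [ 0.4746 -0.2688  0.1312] d mm [  6.8 -18.9 -71.6] rv [-0.071 -0.015 -0.002] 
q [-1.03  0.16 -0.55 -1.34 -0.9   0.4 ] -> q [-1.12  0.36 -0.57 -1.51 -0.9   0.79] err 0.0 w 0.0877 F [-0.  -0.   0.3] toolz [ 0.839  0.082 -0.538]
```

```bash
python3 -m jog '[[2,-7,-25,-0.036,-0.008,0],[2,-6,-25,-0.036,-0.008,0],[2,-5,-20,0,0,0],[0,0,0,0,0,0]]' >/dev/null; python3 tgt.py .615 -.281 .031 .05 0 .0; python3 - <<'E'
from h import *
s=eyes.grab_frame('side');cv2.imwrite('pics/s10.png',s)
E
```

```text
t 15.5 now [ 0.4822 -0.2821  0.0608] d mm [ 83.9  -1.3 -54.1] rv [ 0.017  0.    -0.025] 
q [-1.11  0.35 -0.57 -1.5  -0.9   0.81] -> q [-1.    0.52 -0.52 -1.7  -0.84  0.94] err 0.0 w 0.0876 F [-0.6  0.9 -0.2] toolz [ 0.846  0.055 -0.531]
```

```bash
python3 -m jog '[[25,-1,-16,0.017,0,-0.02],[25,-1,-16,0,0,-0.005],[20,0,-13,0,0,0],[14,0,-9,0,0,0],[0,0,0,0,0,0]]' ; python3 tgt.py .615 -.281 .031 .05 0 .0
```

```text
t: 16.05
eef_pos: [0.5713, -0.2823, 0.0143]
ee_rot: [2.123, 0.013, 1.632]
force: [-0.4, 0.8, 0.7]
width: 0.0874
t 16.05 now [ 0.5713 -0.2823  0.0143] d mm [-5.2 -1.1 -7.7] rv [ 0.012  0.007 -0.012] 
q [-0.99  0.51 -0.51 -1.69 -0.84  0.93] -> q [-1.    0.52 -0.52 -1.7  -0.84  0.94] err 0.0 w 0.0874 F [-0.4  0.8  0.7] toolz [ 0.85   0.046 -0.525]
```

```bash
python3 -m jog '[[-4,-1,-5,0.012,0.007,-0.012],[-2,-1,-3,0,0,0],[0,0,-0.5,0,0,0],[0,0,-0.5,0,0,0],[0,0,-0.5,0,0,0],[0,0,-0.5,0,0,0],[0,0,-0.5,0,0,0],[0,0,-0.5,0,0,0],[0,0,-0.5,0,0,0],[0,0,0,0,0,0],[0,0,0,0,0,0]]' 0 60 ; python3 tgt.py .615 -.281 .031 .05 0 .0
```

```text
t: 17.15
eef_pos: [0.5633, -0.2848, 0.0058]
ee_rot: [2.128, 0.004, 1.621]
force: [-1.4, 0.4, 2.1]
width: 0.0196
t 17.15 now [ 0.5633 -0.2848  0.0058] d mm [2.8 1.4 0.9] rv [ 0.004  0.001 -0.   ] 
q [-1.01  0.53 -0.52 -1.7  -0.84  0.95] -> q [-1.    0.52 -0.52 -1.7  -0.84  0.94] err 0.0 w 0.0196 F [-1.4  0.4  2.1] toolz [ 0.848  0.041 -0.529]
```

```bash
python3 -m jog '[[0,0,0,0,0,0],[0,0,5,0,0,0],[0,0,10,0,0,0],[0,0,18,0,0,0],[0,0,25,0,0,0],[0,0,25,0,0,0],[0,0,25,0,0,0],[0,0,25,0,0,0],[0,0,25,0,0,0],[0,0,25,0,0,0],[0,0,10,0,0,0],[0,0,0,0,0,0]]' ; python3 tgt.py .54 -.1 .25 .35 0; python3 - <<'E'
from h import *
s=eyes.grab_frame('side');cv2.imwrite('pics/s11.png',s);cv2.imwrite('pics/t11.png',eyes.grab_frame('top'));st=status.get_state();im=eyes.grab_frame('wrist');cv2.imwrite('pics/w11.png',im)
hsv=cv2.cvtColor(s,cv2.COLOR_BGR2HSV);m=((hsv[...,1]<45)&(hsv[...,2]>150)).astype(np.uint8);m[:,400:]=0;m[:170]=0
for c in cv2.findContours(m,0,2)[0]:
    if cv2.contourArea(c)>200:print(cv2.boxPoints(cv2.minAreaRect(c)).round(0).tolist())
# expected tin corners
from plan import rz
for dz in(.045,):print(proj('side',[st['eef_pos']-[.5633,-.2848,.0058]+np.array([.6125,-.2825,.004])+rz(.05)@np.array([a,b,dz]) for a,b in((-.052,-.038),(.052,-.038),(.052,.038),(-.052,.038))]).round(0).tolist())
E
```

```text
t: 18.35
eef_pos: [0.5562, -0.2815, 0.2016]
ee_rot: [2.142, -0.001, 1.618]
force: [0.2, -0.1, -3.0]
width: 0.0198
t 18.35 now [ 0.5562 -0.2815  0.2016] d mm [-62.2 164.7  24. ] rv [ 0.001 -0.012  0.303] 
q [-0.78  0.06 -0.43 -1.24 -0.72  0.11] -> q [-0.69 -0.11 -0.54 -1.18 -0.92  0.14] err 0.0 w 0.0198 F [ 0.2 -0.1 -3. ] toolz [ 0.84   0.041 -0.54 ]
[[221.0, 398.0], [232.0, 395.0], [253.0, 469.0], [243.0, 472.0]]
[[197.0, 374.0], [226.0, 358.0], [233.0, 370.0], [204.0, 386.0]]
[[296.0, 315.0], [325.0, 315.0], [325.0, 337.0], [296.0, 337.0]]
[[-10.0, 218.0], [128.0, 202.0], [138.0, 285.0], [0.0, 301.0]]
[[286.0, 207.0], [345.0, 200.0], [349.0, 229.0], [290.0, 236.0]]
[[190.0, 234.0], [211.0, 185.0], [247.0, 201.0], [227.0, 249.0]]
[[356.0, 170.0], [384.0, 170.0], [384.0, 184.0], [356.0, 184.0]]
[[294.0, 233.0], [347.0, 226.0], [338.0, 202.0], [288.0, 209.0]]
```

```bash
python3 -m jog '[[-8,18,4,0,0,0.04],[-12,33,5,0,0,0.06],[-12,33,5,0,0,0.06],[-12,33,5,0,0,0.06],[-12,33,5,0,0,0.06]]' >/dev/null; python3 tgt.py .54 .1 .25 .65 0
```

```text
t 19.0 now [ 0.4953 -0.1283  0.2129] d mm [  5.7 198.6  12.7] rv [-0.005 -0.031  0.319] 
q [-0.69 -0.09 -0.54 -1.16 -0.9   0.12] -> q [-0.28 -0.16 -0.58 -1.18 -0.82  0.07] err 0.0 w 0.0196 F [ 0.9 -0.4 -2.1] toolz [ 0.786  0.28  -0.551]
```

```bash
python3 -c "
from tgt import *
q=status.get_state()['q']
for a in((.54,0,.25,.5,0),(.54,.1,.25,.65,0),(.57,.2,.24,.8,0),(.6025,.2755,.225,.9,0)):
    q,e=ik(q,*pose(*a));print(q.round(2),round(e,5))
for ph in np.arange(.3,2.75,.3):
    q,e=ik(q,*pose(.6025,.2755,.225,.9,ph));o=fk(q,True);print(ph,q.round(2),round(e,5),o[2].round(2),o[3].round(2))
"
```

```text
[-0.5  -0.15 -0.57 -1.18 -0.89  0.11] 0.0
[-0.28 -0.16 -0.58 -1.18 -0.82  0.07] 0.0
[-0.06 -0.06 -0.52 -1.23 -0.76  0.1 ] 0.0
[ 0.06  0.06 -0.44 -1.27 -0.72  0.14] 0.0
0.3 [-0.02  0.14 -0.36 -1.25 -0.95 -0.07] 0.0 [ 0.49 -0.01  0.57] [ 0.4  -0.07  0.41]
0.6 [-0.1   0.25 -0.3  -1.27 -1.16 -0.25] 0.0 [ 0.54 -0.06  0.54] [ 0.44 -0.1   0.38]
0.8999999999999999 [-0.17  0.36 -0.24 -1.32 -1.34 -0.41] 0.0 [ 0.59 -0.1   0.5 ] [ 0.47 -0.13  0.34]
1.2 [-0.21  0.48 -0.21 -1.38 -1.5  -0.57] 0.0 [ 0.62 -0.14  0.44] [ 0.5  -0.15  0.29]
1.5 [-0.25  0.59 -0.19 -1.45 -1.64 -0.72] 0.0 [ 0.64 -0.16  0.37] [ 0.51 -0.15  0.24]
1.8 [-0.28  0.69 -0.2  -1.53 -1.76 -0.88] 0.0 [ 0.65 -0.18  0.3 ] [ 0.5  -0.15  0.18]
2.0999999999999996 [-0.29  0.79 -0.23 -1.62 -1.86 -1.03] 0.0 [ 0.64 -0.19  0.23] [ 0.49 -0.14  0.13]
2.4 [-0.3   0.88 -0.29 -1.71 -1.95 -1.19] 0.0 [ 0.62 -0.19  0.16] [ 0.46 -0.12  0.08]
2.6999999999999997 [-0.31  0.95 -0.36 -1.81 -2.03 -1.35] 0.0 [ 0.58 -0.18  0.1 ] [ 0.42 -0.09  0.05]
```

```bash
python3 - <<'E'
s=open('tgt.py').read().replace("roll,back=0.):\n    Rn=rz(yaw)@rx(roll)","roll,pit=0.,back=0.):\n    Rn=rz(yaw)@ry(pit)@rx(roll)");open('tgt.py','w').write(s)
E
python3 -m jog '[[2,33,4,0,0,0.05],[2,35,4,0,0,0.05],[2,35,2,0,-0.01,0.05],[2,35,2,0,-0.01,0.05],[2,35,2,0,0,0.05],[2,35,2,0,0,0.05],[4,25,0,0,0,0.04]]' >/dev/null; python3 tgt.py .6025 .2755 .225 .9 0;  python3 -c "
from tgt import *
q=status.get_state()['q'];q,e=ik(q,*pose(.6025,.2755,.225,.9,0))
for ph in np.arange(.3,2.75,.3):
    q,e=ik(q,*pose(.6025,.2755,.225,.9,ph,.1*ph));o=fk(q,True);print(round(ph,1),q.round(2),round(e,5),o[2].round(2),o[3].round(2))
"
```

```text
t 19.7 now [0.5051 0.1127 0.2189] d mm [ 67.  124.4 -18.3] rv [-0.004 -0.029  0.222] 
q [-0.13 -0.16 -0.59 -1.17 -0.73 -0.02] -> q [ 0.06  0.06 -0.44 -1.27 -0.72  0.14] err 0.0 w 0.0201 F [ 1.3 -0.4 -2.7] toolz [ 0.645  0.536 -0.545]
0.3 [ 0.01  0.13 -0.36 -1.21 -0.93 -0.14] 0.0 [0.49 0.   0.58] [ 0.4  -0.07  0.42]
0.6 [-0.06  0.22 -0.28 -1.21 -1.12 -0.36] 0.0 [ 0.54 -0.03  0.56] [ 0.45 -0.09  0.41]
0.9 [-0.12  0.31 -0.22 -1.24 -1.3  -0.55] 0.0 [ 0.58 -0.07  0.54] [ 0.48 -0.12  0.38]
1.2 [-0.17  0.4  -0.18 -1.3  -1.44 -0.74] 0.0 [ 0.61 -0.1   0.5 ] [ 0.5  -0.14  0.34]
1.5 [-0.21  0.49 -0.18 -1.37 -1.55 -0.92] 0.0 [ 0.63 -0.14  0.45] [ 0.51 -0.15  0.3 ]
1.8 [-0.25  0.56 -0.2  -1.46 -1.64 -1.1 ] 0.0 [ 0.63 -0.16  0.39] [ 0.5  -0.15  0.25]
2.1 [-0.29  0.62 -0.25 -1.55 -1.7  -1.27] 0.0 [ 0.62 -0.19  0.34] [ 0.48 -0.15  0.21]
2.4 [-0.32  0.66 -0.33 -1.65 -1.73 -1.43] 0.0 [ 0.59 -0.2   0.29] [ 0.44 -0.13  0.18]
2.7 [-0.35  0.69 -0.43 -1.75 -1.75 -1.59] 0.0 [ 0.55 -0.2   0.24] [ 0.4  -0.11  0.16]
```

```bash
python3 -m jog '[[14,25,-3,0,-0.006,0.045],[14,25,-3,0,-0.006,0.045],[14,25,-4,0,-0.006,0.045],[14,25,-4,0,-0.006,0.045],[11,22,-4,0,-0.006,0.04],[0,0,0,0,0,0]]' >/dev/null; python3 tgt.py .6025 .2755 .225 .9 0; for p in 0.5 1.0 ; do python3 tgt.py .6025 .2755 .225 .9 $p $(python3 -c "print(.1*$p)") | head -1; done
```

```text
t 20.3 now [0.5707 0.242  0.1894] d mm [ 1.3 -4.9 11.3] rv [-0.003 -0.014 -0.009] 
q [ 0.06  0.08 -0.44 -1.28 -0.73  0.16] -> q [ 0.06  0.06 -0.44 -1.27 -0.72  0.14] err 0.0 w 0.0197 F [-0.3  0.1 -3.6] toolz [ 0.513  0.671 -0.535]
t 20.3 now [0.5707 0.242  0.1894] d mm [-8.5  1.6 16.7] rv [ 0.267  0.409 -0.023] 
t 20.3 now [0.5707 0.242  0.1894] d mm [-15.4   7.   27.4] rv [ 0.541  0.828 -0.061]
```

```bash
python3 -m jog '[[-2,0,4,0.067,0.102,-0.006],[-2,0,4,0.067,0.102,-0.006],[-2,1,4,0.067,0.102,-0.006],[-2,1,4,0.067,0.102,-0.006],[-2,1,3,0.068,0.105,-0.009],[-2,1,3,0.068,0.105,-0.009],[-2,2,3,0.068,0.105,-0.009],[-1,2,3,0.068,0.105,-0.009]]' >/dev/null;for p in 1.0 1.5 2.0 2.5; do python3 tgt.py .6025 .2755 .225 .9 $p $(python3 -c "print(.1*$p)") ; done
```

```text
t 21.1 now [0.5512 0.2467 0.2073] d mm [4.1 2.3 9.5] rv [-0.02  -0.047  0.002] 
q [-0.15  0.37 -0.21 -1.26 -1.37 -0.63] -> q [-0.13  0.34 -0.2  -1.26 -1.35 -0.62] err 0.0 w 0.0194 F [ 0.6  1.2 -3.7] toolz [ 0.142  0.923 -0.358]
t 21.1 now [0.5512 0.2467 0.2073] d mm [ 2.   5.7 23.3] rv [ 0.248  0.372 -0.063] 
q [-0.15  0.37 -0.21 -1.26 -1.37 -0.63] -> q [-0.21  0.49 -0.18 -1.37 -1.55 -0.92] err 0.0 w 0.0194 F [ 0.6  1.2 -3.7] toolz [ 0.142  0.923 -0.358]
t 21.1 now [0.5512 0.2467 0.2073] d mm [ 5.4  6.5 37.3] rv [ 0.519  0.786 -0.152] 
q [-0.15  0.37 -0.21 -1.26 -1.37 -0.63] -> q [-0.28  0.6  -0.23 -1.52 -1.68 -1.21] err 0.0 w 0.0194 F [ 0.6  1.2 -3.7] toolz [ 0.142  0.923 -0.358]
t 21.1 now [0.5512 0.2467 0.2073] d mm [13.4  4.4 48.7] rv [ 0.797  1.189 -0.265] 
q [-0.15  0.37 -0.21 -1.26 -1.37 -0.63] -> q [-0.33  0.67 -0.36 -1.68 -1.74 -1.48] err 0.0 w 0.0194 F [ 0.6  1.2 -3.7] toolz [ 0.142  0.923 -0.358]
```

```bash
python3 -m jog '[[1,2,7,0.062,0.093,-0.016],[1,2,6,0.062,0.093,-0.016],[0,1,6,0.062,0.093,-0.016],[0,1,6,0.062,0.093,-0.016],[1,0,4,0.068,0.103,-0.022],[1,0,4,0.068,0.103,-0.022],[1,0,4,0.068,0.103,-0.022],[1,0,4,0.068,0.103,-0.022],[2,0,3,0.07,0.1,-0.028],[2,0,3,0.07,0.1,-0.028],[2,0,3,0.07,0.1,-0.028],[2,0,3,0.07,0.1,-0.028]]' ;for p in 2.5 2.7; do python3 tgt.py .6025 .2755 .225 .9 $p $(python3 -c "print(.1*$p)") ; done
```

```text
t: 22.3
eef_pos: [0.5733, 0.2419, 0.2451]
ee_rot: [-1.311, -0.544, -0.523]
force: [-0.6, 0.1, -2.4]
width: 0.0198
t 22.3 now [0.5733 0.2419 0.2451] d mm [-8.8  9.3 10.9] rv [-0.043 -0.062  0.03 ] 
q [-0.35  0.71 -0.37 -1.71 -1.75 -1.51] -> q [-0.33  0.67 -0.36 -1.68 -1.74 -1.48] err 0.0 w 0.0198 F [-0.6  0.1 -2.4] toolz [0.368 0.904 0.219]
t 22.3 now [0.5733 0.2419 0.2451] d mm [-4.7  7.7 14.2] rv [ 0.062  0.102 -0.022] 
q [-0.35  0.71 -0.37 -1.71 -1.75 -1.51] -> q [-0.35  0.69 -0.43 -1.75 -1.75 -1.59] err 0.0 w 0.0198 F [-0.6  0.1 -2.4] toolz [0.368 0.904 0.219]
```

```bash
python3 -m jog '[[-2,4,7,0.031,0.051,-0.011],[-2,3,7,0.031,0.051,-0.011],[0,0,0,0,0,0],[0,0,0,0,0,0],[0,0,0,0,0,0],[0,0,0,0,0,0]]' ; python3 tgt.py .6025 .2755 .225 .9 2.7 .27; python3 - <<'E'
from h import *
t=eyes.grab_frame('top');s=eyes.grab_frame('side');st=status.get_state();w=eyes.grab_frame('wrist')
cv2.imwrite('pics/t12.png',t);cv2.imwrite('pics/s12.png',s);cv2.imwrite('pics/w12.png',w)
cv2.imwrite('pics/c12.png',np.hstack([cv2.resize(t[195:315,90:250],(400,300)),cv2.resize(s[70:220,200:400],(400,300))]))
E
```

```text
t: 22.9
eef_pos: [0.5722, 0.2453, 0.2524]
ee_rot: [-1.317, -0.409, -0.554]
force: [0.1, 0.3, -3.0]
width: 0.0199
t 22.9 now [0.5722 0.2453 0.2524] d mm [-3.6  4.3  6.9] rv [-0.002 -0.017  0.011] 
q [-0.36  0.7  -0.43 -1.75 -1.74 -1.59] -> q [-0.35  0.69 -0.43 -1.75 -1.75 -1.59] err 0.0 w 0.0199 F [ 0.1  0.3 -3. ] toolz [0.424 0.876 0.23 ]
```

```bash
python3 -m jog '[[0,0,12,0.06,0.1,-0.03],[0,0,-12,-0.06,-0.1,0.03],[0,0,12,0.06,0.1,-0.03],[0,0,-12,-0.06,-0.1,0.03],[0,0,12,0.06,0.1,-0.03],[0,0,-8,-0.06,-0.1,0.03],[0,0,0,0,0,0]]' ; python3 tgt.py .6025 .2755 .225 .9 2.7 .27; python3 - <<'E'
from h import *
f=[]
for i in range(6):
    s=eyes.grab_frame('side');f.append(status.get_state()['force'])
print(np.mean(f,0),np.std(f,0))
t=eyes.grab_frame('top');cv2.imwrite('pics/t13.png',t);cv2.imwrite('pics/s13.png',s)
a=cv2.imread('pics/top0.png').astype(int);d=np.abs(t.astype(int)-a).max(2)[212:296,125:205];print((d>50).mean())
cv2.imwrite('pics/c13.png',np.hstack([cv2.resize(t[195:315,90:250],(400,300)),cv2.resize(s[70:220,200:400],(400,300))]))
# vial-like pixels in tray: list coloured blobs
hsv=cv2.cvtColor(t,cv2.COLOR_BGR2HSV)[212:296,125:205];m=(hsv[...,1]>90)&(hsv[...,2]>60);print('col px',m.sum())
E
```

```text
t: 23.75
eef_pos: [0.5711, 0.2461, 0.2569]
ee_rot: [-1.317, -0.408, -0.552]
force: [-0.0, 0.7, -2.5]
width: 0.0197
t 23.75 now [0.5711 0.2461 0.2569] d mm [-2.4  3.5  2.4] rv [-0.002 -0.018  0.01 ] 
q [-0.36  0.69 -0.44 -1.75 -1.74 -1.6 ] -> q [-0.35  0.69 -0.43 -1.75 -1.75 -1.59] err 0.0 w 0.0197 F [-0.   0.7 -2.5] toolz [0.423 0.877 0.23 ]
[-0.12520807  0.22308792 -2.55056465] [0.59879473 0.41165253 0.62618028]
0.18273809523809523
col px 94
```

```bash
python3 -m jog '[[-2,1,-3,-0.07,-0.1,0.028],[-2,1,-3,-0.07,-0.1,0.028],[-2,1,-3,-0.07,-0.1,0.028],[-2,1,-3,-0.07,-0.1,0.028],[-2,0,-3,-0.068,-0.103,0.024],[-1,0,-3,-0.068,-0.103,0.022],[-1,0,-4,-0.068,-0.103,0.022],[-1,0,-4,-0.068,-0.103,0.022],[-1,0,-4,-0.068,-0.103,0.02],[-1,0,-4,-0.062,-0.093,0.016]]' >/dev/null;for p in 1.5 1.0 .5 0; do python3 tgt.py .6025 .2755 .225 .9 $p $(python3 -c "print(.1*$p)")|head -1 ; done
```

```text
t 25.1 now [0.5522 0.2493 0.2196] d mm [ 0.9  3.2 11. ] rv [0.037 0.041 0.034] 
t 25.1 now [0.5522 0.2493 0.2196] d mm [ 3.1 -0.3 -2.8] rv [-0.241 -0.373  0.097] 
t 25.1 now [0.5522 0.2493 0.2196] d mm [ 10.   -5.7 -13.5] rv [-0.526 -0.785  0.134] 
t 25.1 now [0.5522 0.2493 0.2196] d mm [ 19.8 -12.2 -19. ] rv [-0.823 -1.19   0.145]
```

```bash
python3 -m jog '[[1,0,1,-0.06,-0.093,0.025],[1,0,0,-0.06,-0.093,0.025],[1,0,0,-0.06,-0.093,0.024],[1,-1,-1,-0.06,-0.093,0.023],[2,-1,-2,-0.07,-0.103,0.01],[2,-1,-2,-0.07,-0.103,0.01],[2,-2,-2,-0.07,-0.103,0.009],[2,-2,-2,-0.07,-0.103,0.008],[2,-2,0,-0.07,-0.1,0.003],[2,-2,0,-0.07,-0.1,0.003],[2,-1,0,-0.05,-0.07,0],[1,0,0,-0.03,-0.04,0]]' >/dev/null; python3 tgt.py .6025 .2755 .225 .9 0;python3 tgt.py .54 .1 .25 .65 0
```

```text
t 26.3 now [0.5622 0.2374 0.2103] d mm [ 9.9 -0.3 -9.6] rv [-0.016 -0.087  0.009] 
q [ 0.11  0.03 -0.42 -1.16 -0.73 -0.07] -> q [ 0.06  0.06 -0.44 -1.27 -0.72  0.14] err 0.0 w 0.0197 F [ 0.5 -0.2 -2.3] toolz [ 0.485  0.669 -0.564]
t 26.3 now [0.5622 0.2374 0.2103] d mm [ -61.2 -167.1   15.4] rv [-0.027 -0.085 -0.241] 
q [ 0.11  0.03 -0.42 -1.16 -0.73 -0.07] -> q [-0.28 -0.16 -0.58 -1.18 -0.82  0.07] err 0.0 w 0.0197 F [ 0.5 -0.2 -2.3] toolz [ 0.485  0.669 -0.564]
```

Now move aside and check the tray before going on.

```bash
python3 -m jog '[[-8,-22,3,-0.005,-0.017,-0.03],[-12,-30,3,-0.005,-0.017,-0.045],[-12,-30,3,-0.005,-0.017,-0.045],[-12,-30,3,-0.005,-0.017,-0.045],[-12,-30,3,-0.005,-0.017,-0.045],[-6,-25,0,0,0,-0.03],[0,-33,0,0,0,-0.045],[0,-33,0,0,0,-0.045],[0,-33,0,0,0,-0.045],[0,-30,0,0,0,-0.045],[0,0,0,0,0,0]]' >/dev/null; python3 tgt.py .54 -.05 .25 .42 0; python3 - <<'E'
from h import *
t=eyes.grab_frame('top');s=eyes.grab_frame('side')
cv2.imwrite('pics/t14.png',t);cv2.imwrite('pics/s14.png',s)
a=cv2.imread('pics/top0.png').astype(int);d=(np.abs(t.astype(int)-a).max(2)>30).astype(np.uint8);d[:205]=0;d[325:]=0;d[:,215:]=0
n,l,st,c=cv2.connectedComponentsWithStats(d)
for i in range(1,n):
    if st[i,4]>25:print(st[i],onz('top',c[i],.06).round(3))
cv2.imwrite('pics/c14.png',np.hstack([cv2.resize(t[195:330,90:450],(480,180*1),interpolation=2),cv2.resize(s[100:340,200:500],(225,180))]))
A=cv2.resize(t[195:325,105:225],(300,325),interpolation=2);B=cv2.resize(s[90:350,200:400],(480,624)[:2],interpolation=2)
cv2.imwrite('pics/c14.png',np.hstack([cv2.copyMakeBorder(A,0,275,0,0,0),cv2.resize(B,(480,600))]))
E
```

```text
t 27.4 now [ 0.4823 -0.0589  0.2224] d mm [ 13.  -11.1   3.2] rv [-0.007 -0.003 -0.049] 
q [-0.63 -0.13 -0.57 -1.17 -0.96  0.16] -> q [-0.6  -0.14 -0.56 -1.18 -0.9   0.12] err 0.0 w 0.0194 F [ 0.5  1.1 -2.8] toolz [ 0.755  0.387 -0.53 ]
[166 217  10   8  47] [[0.697 0.265 0.06 ]]
[169 221  22  22 153] [[0.661 0.241 0.06 ]]
[155 224  14  16 123] [[0.667 0.29  0.06 ]]
[133 232  11  14 126] [[0.65  0.354 0.06 ]]
[132 248   9   8  54] [[0.612 0.358 0.06 ]]
[146 302   6   6  30] [[0.468 0.323 0.06 ]]
```

View pics/c14.png

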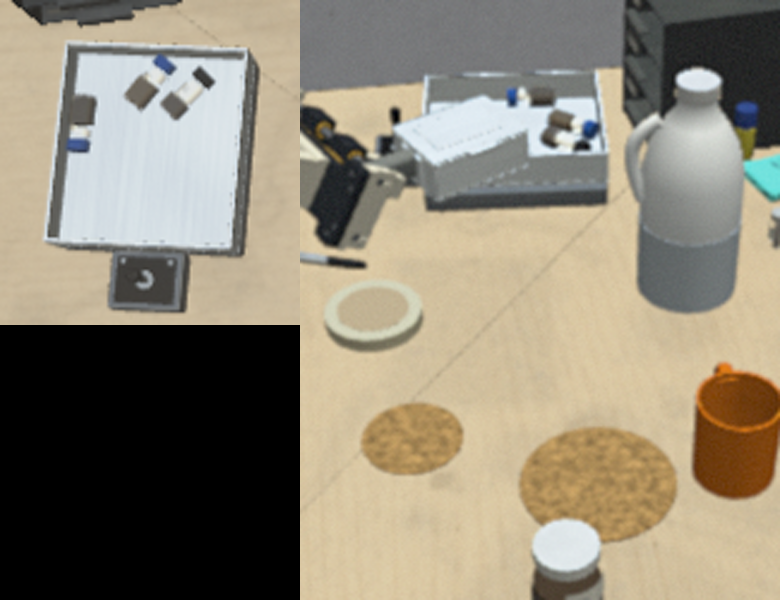

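All three vials lie in the tray, around (150–205, 80–120) in the crop. The tin's lid looks shut and the toggle is still upright. I'm returning the tin to the mat.

```bash
python3 -m jog '[[4,-20,2,0,0,-0.035],[6,-28,2,0,0,-0.055],[8,-30,2,0,0,-0.055],[10,-30,2,0,0,-0.055],[12,-30,0,0,0,-0.055],[14,-30,0,0,0,-0.055],[14,-28,0,0,0,-0.055],[10,-20,0,0,0,-0.04],[0,0,0,0,0,0]]' >/dev/null; python3 tgt.py .6122 -.2824 .230 .05 0; python3 - <<'E'
from h import *
t=cv2.imread('pics/t14.png');hs=cv2.cvtColor(t,cv2.COLOR_BGR2HSV)
m=((hs[...,1]>85)&(hs[...,0]>8)&(hs[...,0]<22)&(hs[...,2]<200)).astype(np.uint8);m[:210]=0;m[275:]=0;m[:,:335]=0;m[:,402:]=0
m=cv2.morphologyEx(m,cv2.MORPH_OPEN,np.ones((3,3)))
c=max(cv2.findContours(m,0,2)[0],key=cv2.contourArea);w=onz('top',cv2.convexHull(c)[:,0],.004)[:,:2]
s=np.linalg.lstsq(np.c_[2*w,np.ones(len(w))],(w**2).sum(1),rcond=None)[0];print('mat',s[:2],np.sqrt(s[2]+s[:2]@s[:2]))
E
```

```text
t 28.4 now [ 0.5646 -0.2798  0.2305] d mm [ -1.3  -5.1 -24.9] rv [-0.015  0.003  0.001] 
q [-0.76  0.03 -0.4  -1.2  -0.72  0.01] -> q [-0.79  0.07 -0.41 -1.25 -0.72  0.12] err 0.0 w 0.0197 F [-0.8 -0.1 -2. ] toolz [ 0.848  0.05  -0.527]
mat [ 0.61711442 -0.28011956] 0.07403921474929523
```

```bash
python3 -m jog '[[0,-3,-20,-0.015,0.003,0],[0,-2,-25,0,0,0],[0,0,-25,0,0,0],[0,0,-25,0,0,0],[0,0,-25,0,0,0],[0,0,-25,0,0,0],[0,0,-20,0,0,0],[0,0,-10,0,0,0],[0,0,0,0,0,0]]' >/dev/null; python3 tgt.py .614 -.282 .0301 .05 0
```

```text
t 29.3 now [ 0.5676 -0.2869  0.0501] d mm [ -2.5   2.4 -44.3] rv [0.003 0.002 0.003] 
q [-0.96  0.41 -0.5  -1.62 -0.8   0.77] -> q [-1.01  0.53 -0.52 -1.7  -0.84  0.94] err 0.0 w 0.0196 F [-0.  -0.2 -2. ] toolz [ 0.848  0.039 -0.529]
```

```bash
python3 -m jog '[[-1,1,-14,0.003,0.002,0.003],[-1,1,-12,0,0,0],[0,0,-8,0,0,0],[0,0,-4,0,0,0],[0,0,0,0,0,0]]' >/dev/null; python3 tgt.py .614 -.282 .0301 .05 0
```

```text
t 29.8 now [ 0.5675 -0.2874  0.0134] d mm [-2.4  3.  -7.7] rv [0.003 0.001 0.   ] 
q [-1.    0.51 -0.51 -1.68 -0.83  0.91] -> q [-1.01  0.53 -0.52 -1.7  -0.84  0.94] err 0.0 w 0.0199 F [ 0.4  0.5 -1.2] toolz [ 0.848  0.04  -0.529]
```

```bash
python3 -m jog '[[-2,2,-3,0.003,0.001,0],[0,1,-2,0,0,0],[0,0,-2,0,0,0],[0,0,-1,0,0,0],[0,0,0,0,0,0]]' >/dev/null; python3 tgt.py .614 -.282 .0301 .05 0
```

```text
t 30.3 now [ 0.5663 -0.285   0.0074] d mm [-1.3  0.5 -1.7] rv [ 0.004  0.002 -0.   ] 
q [-1.01  0.52 -0.52 -1.7  -0.84  0.94] -> q [-1.01  0.53 -0.52 -1.7  -0.84  0.94] err 0.0 w 0.0196 F [ 0.9  0.3 -2.2] toolz [ 0.848  0.041 -0.528]
```

```bash
python3 -m jog '[[0,0,-1.5,0.004,0.002,0],[0,0,-1,0,0,0],[0,0,-0.5,0,0,0]]' ; python3 tgt.py .614 -.282 .0301 .05 0
```

```text
t: 30.6
eef_pos: [0.5669, -0.2851, 0.0058]
ee_rot: [2.126, 0.0, 1.622]
force: [-3.0, 0.2, 2.9]
width: 0.0196
t 30.6 now [ 0.5669 -0.2851  0.0058] d mm [-1.9  0.6 -0. ] rv [ 0.     0.003 -0.001] 
q [-1.01  0.53 -0.51 -1.7  -0.84  0.94] -> q [-1.01  0.53 -0.52 -1.7  -0.84  0.94] err 0.0 w 0.0196 F [-3.   0.2  2.9] toolz [ 0.849  0.043 -0.527]
```

```bash
python3 -m jog '[[0,0,0,0,0,0],[0,0,0,0,0,0],[0,0,-0.5,0,0,0],[0,0,-0.5,0,0,0],[0,0,-0.5,0,0,0],[0,0,-0.5,0,0,0],[0,0,-0.5,0,0,0],[0,0,-0.5,0,0,0],[0,0,-0.5,0,0,0],[0,0,0,0,0,0]]' 1; python3 -m jog '[[-10,0,6,0,0,0],[-20,-1,13,0,0,0],[-25,-1,16,0,0,0],[-25,-1,16,0,0,0],[-20,-1,16,0,0,0],[-15,0,35,0,0,0],[0,0,40,0,0,0],[0,0,40,0,0,0],[0,0,0,0,0,0],[0,0,0,0,0,0]]'; python3 - <<'E'
from h import *
from plan import rz
t=eyes.grab_frame('top');s=eyes.grab_frame('side');cv2.imwrite('pics/t15.png',t);cv2.imwrite('pics/s15.png',s)
t0=cv2.imread('pics/top0.png');s0=cv2.imread('pics/side0.png')
def box(im,x0,y0,x1,y1):
    h=cv2.cvtColor(im[y0:y1,x0:x1],cv2.COLOR_BGR2HSV);m=((h[...,1]<45)&(h[...,2]>150)).astype(np.uint8)
    c=max(cv2.findContours(m,0,2)[0],key=cv2.contourArea);b=cv2.boxPoints(cv2.minAreaRect(c))+[x0,y0];return b.round(1),cv2.contourArea(c)
for n,a,b,r in(('top',t0,t,(340,215,400,264)),('side',s0,s,(285,262,360,320))):
    A,aa=box(a,*r);B,bb=box(b,*r);print(n,A.mean(0),aa,B.mean(0),bb,A.tolist(),B.tolist())
print(onz('top',box(t,340,215,400,264)[0],.049).round(4).tolist())
for n,a,b in(('top',t0,t),('side',s0,s)):
    d=(np.abs(a.astype(int)-b).max(2)>40).astype(np.uint8);d=cv2.morphologyEx(d,2,np.ones((2,2)))
    k,l,S,c=cv2.connectedComponentsWithStats(d);print(n,[x[:5].tolist() for x in S[1:] if x[4]>15])
E
```

```text
t: 31.6
eef_pos: [0.5677, -0.2855, 0.0023]
ee_rot: [2.125, 0.0, 1.621]
force: [-0.4, -0.4, -0.1]
width: 0.087
t: 32.6
eef_pos: [0.4404, -0.2879, 0.1923]
ee_rot: [2.13, 0.002, 1.618]
force: [-0.1, -0.9, -0.7]
width: 0.0876
top [370.4  241.95] 1053.5 [370.45 240.35] 1052.0 [[352.6, 224.3], [383.9, 220.8], [388.2, 259.6], [356.9, 263.1]] [[352.5, 223.1], [383.6, 219.2], [388.4, 257.6], [357.3, 261.5]]
side [321.45 286.15] 1316.5 [322.875 286.15 ] 1324.5 [[294.0, 275.4], [344.2, 267.4], [348.9, 296.9], [298.7, 304.9]] [[295.0, 275.4], [346.0, 267.3], [350.8, 296.9], [299.7, 305.0]]
[[0.6651, -0.2378, 0.049], [0.6716, -0.325, 0.049], [0.5627, -0.3297, 0.049], [0.5564, -0.2437, 0.049]]
top [[167, 218, 9, 8, 45], [183, 223, 9, 8, 45], [156, 226, 14, 14, 121], [170, 233, 11, 11, 84], [134, 234, 11, 13, 120], [133, 251, 9, 6, 52], [377, 258, 10, 5, 20], [360, 260, 10, 4, 20], [148, 303, 4, 6, 22], [351, 305, 86, 126, 4035], [446, 368, 31, 9, 194], [465, 379, 9, 2, 18], [0, 382, 29, 43, 655], [464, 388, 10, 7, 44], [405, 391, 9, 3, 22], [429, 394, 13, 7, 56], [396, 396, 12, 3, 25], [255, 415, 8, 5, 21], [155, 420, 125, 60, 2690], [392, 422, 8, 5, 22], [348, 423, 85, 57, 2218], [463, 429, 8, 2, 16], [371, 433, 14, 8, 41], [454, 437, 17, 4, 44], [362, 443, 9, 4, 21], [347, 447, 17, 10, 64], [448, 448, 14, 6, 38], [296, 450, 9, 10, 46], [442, 457, 10, 3, 22], [319, 459, 30, 21, 272], [287, 462, 13, 10, 33], [262, 464, 16, 3, 41], [256, 469, 9, 3, 22], [253, 472, 17, 8, 47]]
side [[0, 0, 125, 193, 14593], [136, 0, 52, 49, 969], [5, 32, 4, 6, 16], [287, 129, 9, 9, 48], [296, 133, 19, 23, 209], [238, 135, 6, 14, 55], [314, 143, 12, 15, 108], [0, 145, 57, 13, 186], [0, 158, 56, 56, 606], [45, 167, 20, 50, 315], [83, 185, 143, 97, 5392], [56, 210, 23, 16, 148], [0, 217, 17, 8, 94], [343, 273, 9, 24, 58], [297, 278, 3, 7, 17], [260, 297, 5, 12, 32]]
```

```bash
python3 -c "
from station import workorder;print(workorder.job_done())"
```

```text
the job is handed in; nothing more can be done
None
```

The job is handed in at about t = 33 s; no verdict was reported. My last checks showed everything in place.

**What I did:**
1. I closed the jaws on the toggle knob directly over its pivot to bring it upright. The wrist image then showed it within about 0.02 rad of off.
2. I gripped the tin by its handle with the tool tilted. The grip read 19.6 mm.
3. I rolled the tin to about 2.7 rad low over the tray and shook it a little. Then I turned it upright and set it back on the middle-sized mat, let go and backed off.

**Last checks:**
- **Vials:** All three are visible in the tray.
- **Tin:** It stands level, with its outline the same as at the start, so the lid is shut. It sits about 4 mm from where it began and well within 35 mm of the mat centre I measured at (0.617, -0.280).
- **Mug, jar and jug:** The before-and-after images show no change at any of them.
- **Gripper:** It is clear, with the force near zero.

**Disagreements:**
- **Finger length:** The real finger tips sit about 27 mm behind the reported TCP. The first jaw closing and one push passed over the knob because of this. I corrected for it from then on.
- **Lid during the tip-over:** I did not view an image at full tilt. That the lid opened rests on the vials being in the tray and on a drop in measured weight of about 0.6 N, roughly the size of the force noise.
- **Toggle at the end:** After the upright check I only confirmed the toggle by a rough image look mid-job and the final image difference.

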